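From opening to capping at the courtyard sorting table

ROBOT

A 7-joint arm with a two-finger parallel gripper is mounted at the origin on the work surface. World frame = base frame: x ahead of the robot, y to its left, z up, the work surface at z = 0. Lengths are in m, angles in rad, forces in N, time in s.
With the tool pointing down it reaches from about 0.4 to 0.85 m from the base axis. Payload 6.9 kg.
Tool frame: the origin (TCP) lies at the very end of the fingers, on their centre line; the grasp point (between the pads) lies 19 mm behind it; z points along the fingers, y is the direction in which the jaws open and shut (so a half turn about z gives the same grasp; the last joint's range is limited). The gripper opens to 85 mm and grips with 20 to 120 N. Pads are 22 mm wide; open, the fingers measure 114 mm over their backs; the gripper's body (76 mm by 85 mm) begins 54 mm behind the grasp point. The pads swing forward as they close: fully open they stand 13 mm farther back than shut.
Start: joints at [1.254, 0.507, -0.238, 1.5, 0.126, 1.149, -0.155], TCP at [0.256, -0.57, 0.231] pointing down, gripper open.
Joint ranges: [-3.08, 3.08], [-0.24, 2.05], [-1.43, 1.35], [0, 2.5], [-1.52, 4.66], [0.17, 1.96], [-2.89, 2.89]. Speed limits (rad/s): [2.39, 2.39, 3.14, 3.14, 3.14, 3.14, 3.14].

INTERFACE

Orientations are given as a unit quaternion [x, y, z, w].
In Python, from rig import observe, grab_frame, job_done gives the robot as it stands.
- The arm moves only by the tool arm_command, never from a script. Its argument "increments" is a list of rows, each a list of 7 numbers: the opening in per cent of the stroke, from 0 (shut) to 100 (fully open), then the shift along the tool's x, y, z in mm, then the turn, a rotation vector about the tool's x, y, z in rad. A call has 1 to 12 rows; each row shifts and turns the commanded pose from where the row before left it, along the tool's axes as they then stand; what a row does not reach is not made up. A row lasts 1/10 s, in which the tool goes at most 50 mm and 8.59 degrees, less where a joint would pass 70% of its speed; a pose out of reach is approached as far as the arm can. A call with a gripper value outside its range is refused whole. The fingers move at their own pace and stop on an object; the grip force is fixed at half the most. Time passes only in rows, so rows that do not move let the fingers close. It gives the time, the measured TCP pose, the force and the opening at its end, in the units of the state.
- observe(): the state, without advancing time (a new reading comes with each control period).
- grab_frame(name): name is "scene" or "top"; returns a dict with "img" (420x560x3 uint8, blue, green, red), "depth" (420x560 float32, m along the optical axis (not along the pixel's ray), 0 where there is no reading), "fx", "fy", "cx", "cy" (pixels), "pose" (4x4, takes a point from camera to world coordinates). Camera axes: x right, y down, z forward; pixel columns grow to the right and rows downward; lengths in m; the calibration is good to about 2 mm. A picture is of the moment at which its call begins.
- job_done(): hands the job in, once; it reports no verdict.
The state is a dict: "time": time; "qpos": joint angles; "qvel": joint speeds; "effort": joint torques, N m; "tool_pos": TCP position; "orientation": TCP orientation; "contact_force": force on the tool from outside, world axes, zero at the start; "wrist_torque": the same for the moment, N m; "width": finger opening in m.
Only numpy, scipy, OpenCV 4.12 (cv2) and the standard library are available. Lean on these libraries where they do the work, as an engineer would, in place of code of your own. Each camera call takes 0.05 s, during which the arm holds its last target. There are 200 camera calls.

TASK

Opening is finished and the two yellow bottles are next to be capped. Clear the table for it: hang every chrome bottle opener lying there by its round eye on the rack, one opener to each free peg, and turn the sleeve of the capping driver to 7 so that it rests in that click. Leave the bottles, the glass and everything else as they stand.

Things in the scene. Friction and masses are not known exactly. Their poses are not given: they have to be found in the camera images.
- opener0: chromed steel bottle opener, 162 mm long, 0.11 kg; opener0 to 4 are alike, three to five are present (absent ones read None). Origin at the centre of its round ring eye (36 mm outside, clear hole 22 mm, 7 mm round bar), 5 mm above its underside; the rest of it runs along -x; z up when it lies flat.
- opener1: like opener0. Its straight bar handle is 16 mm wide (y) and 10 mm thick, from x = -14 to -102 mm; grip it across its width. It balances at about x = -65 mm.
- opener2: like opener0. The flat cap-lifter head at its far end is 40 mm wide and 6 mm thick, x from -100 to -144 mm, with a window and a tongue in it (this is not the eye).
- opener3: like opener0.
- opener4: like opener0.
- rack: fixed cedar tool rack at the back. Origin on the table under its rail's middle, front towards -x. Rail 480 mm long (y), 44 mm high, 18 mm thick, mid height 195 mm; posts at y = +-215 mm, feet 20 mm high reach 65 mm forward. Six 8 mm steel pegs, 64 mm apart, on its front, slanting 40 deg upwards. peg1, second from the -y end, carries a bottle brush and is taken; 0, 2, 3, 4, 5 are free.
- peg0 (a point): peg0 of the rack (0 to 5 from the -y end): the point in front of the rail where the centre of a hung opener's eye comes to rest. In the rack's frame the peg's axis leaves the rail 3.5 mm behind (+x) and 2 mm above this point; the peg's tip is 42 mm in front (-x) and 40 mm above it.
- peg2 (a point): peg2 of the rack (0 to 5 from the -y end): the point in front of the rail where the centre of a hung opener's eye comes to rest. An eye put over a slanting peg (the opener may be held level, head towards the robot) slides down to the rail when let go, and the opener swings down and hangs.
- peg3 (a point): peg3 of the rack (0 to 5 from the -y end): the point in front of the rail where the centre of a hung opener's eye comes to rest. Shaped like peg0.
- peg4 (a point): peg4 of the rack (0 to 5 from the -y end): the point in front of the rail where the centre of a hung opener's eye comes to rest. Shaped like peg0.
- peg5 (a point): peg5 of the rack (0 to 5 from the -y end): the point in front of the rail where the centre of a hung opener's eye comes to rest. Shaped like peg0.
- driver: fixed torque driver for bottle caps, clamped upright in a grey bench stand. Origin under its axis on the table; base plate 130 x 110 mm; the post at +x is lower than the scale. Aluminium scale flange, 72 mm across, top 154 mm up, with nine black ticks 30 deg apart: marks 1 to 9 clockwise seen from above, 1, 5 and 9 longer. Mark 5 points to the stand's -x; the gap without ticks is at +x.
- sleeve_grip (a point): on the axis of the driver's sleeve at the height to grip, 180 mm above the table. The sleeve is a dark knurled steel cylinder, 42 mm diameter, from 156 to 192 mm above the table, on top of the scale flange, with a white index line on its top and side.
- sleeve (a joint): turn of the sleeve: 0 rad with its index at mark 1, growing clockwise seen from above, 0.524 rad (30 deg) a mark: mark 7 is 3.142 rad; stops just beyond 1 and 9 (4.189). It has a click at every mark and, let go between two, drops into the nearer (it may balance only right on the crest halfway). Turning takes up to 0.5 Nm: grip firmly (about 60 N).
- bottle0: yellow plastic bottle, 64 mm diameter, 180 mm high, standing beside another on a small white plastic turntable (220 mm across, its top 24 mm above the table, turns freely); origin under its centre.
- bottle1: the other, like bottle0.
- tumbler: glass tumbler, 72 mm across the rim, 100 mm high, standing; origin under its centre.
- lid: green silicone lid, disc 100 mm diameter with a knob 26 mm high; origin under its centre.
- cap_jar: clear jar of caps with a metal lid, 80 mm diameter, 100 mm high; origin under its centre.
- enamel_mug: white enamel mug, 80 mm across, 85 mm high; origin under its centre.

How it is judged:
By the outcome, as a careful person would: the job done as asked, in the order asked, and still so for the second after the job is handed in, with the robot touching nothing.
Of opener0, opener1, opener2, opener3, opener4 only 3 to 5 are there at a start; the rules pass over those that are not, and their reading is None.
At some moment in a run one of opener0, opener1, opener2, opener3, opener4 may be knocked a few centimetres aside while the robot is not near it.
Once in a run the grip may slacken for a moment while it holds something.
It also fails if it takes over 210 s, if anything falls off the work surface, if the arm or the gripper's body presses on something with over 40 N, if the wrist force passes 120 N, or if a joint passes its speed limit or range.

## Working session

There is one attempt and no reset: what is moved stays moved. The work goes in short steps, Python scripts to look and compute and a tool call to move; the robot and the scene stay as the last step left them, time stands still between calls to the robot, and variables do not carry over. Pictures are saved under pics/ and viewed, about 12 in all and at most 16, crops included, and the job is handed in when it is done.

Besides the shell and the picture viewer there is one more tool, called after "Emit:" as name(argument=value, ...), one argument or row to a line, values as JSON. arm_command: Moves the arm, as the interface text tells. Its arguments: {"type":"object","properties":{"increments":{"type":"array","items":{"type":"array","items":{"type":"number"}}}},"required":["increments"]}

```bash
ls; mkdir -p pics; python3 - <<'E'
from rig import observe, grab_frame
import cv2,numpy as np
s=observe();print({k:np.round(v,3) for k,v in s.items()})
for n in("scene","top"):
    f=grab_frame(n);cv2.imwrite(f"pics/{n}0.png",f["img"]);np.savez(f"{n}0.npz",**f);print(n,f["fx"],f["fy"],f["cx"],f["cy"],np.round(f["pose"],3).tolist())
E
```

```text
pics
{'time': np.float64(0.0), 'qpos': array([ 1.255,  0.508, -0.238,  1.501,  0.126,  1.149, -0.155]), 'qvel': array([-0.   ,  0.001,  0.   ,  0.001, -0.002, -0.001,  0.001]), 'effort': array([-0.0000e+00, -6.2059e+01, -2.1860e+00, -2.4966e+01,  1.3000e-02,
        1.2000e-02,  0.0000e+00]), 'tool_pos': array([ 0.256, -0.57 ,  0.23 ]), 'orientation': array([ 0.978,  0.209, -0.   , -0.001]), 'contact_force': array([-0.279,  0.066,  0.209]), 'wrist_torque': array([ 0.052,  0.033, -0.003]), 'width': np.float64(0.085)}
scene 502.4355461732109 502.4355461732109 290.14801288590843 201.794255003762 [[-0.174, 0.734, -0.657, 1.829], [0.985, 0.136, -0.108, 0.223], [0.01, -0.665, -0.747, 1.576], [0.0, 0.0, 0.0, 1.0]]
top 395.53396443473565 395.53396443473565 276.55544144141095 210.65894998359627 [[0.061, -0.976, 0.211, 0.271], [-0.998, -0.06, 0.014, -0.005], [-0.001, -0.211, -0.977, 1.374], [0.0, 0.0, 0.0, 1.0]]
```

View pics/scene0.png

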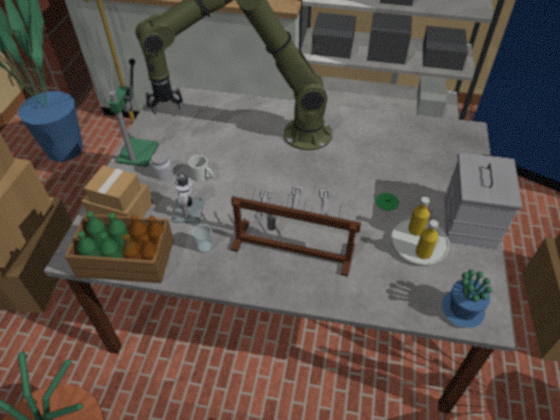

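View pics/top0.png

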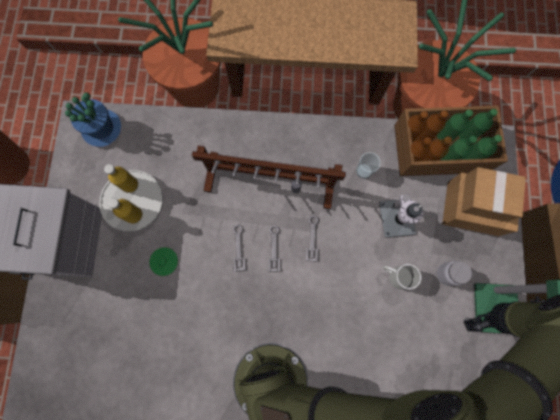

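The scene view shows the arm base at (308,135), the rack around (295,232) and the driver at (185,195). The top view shows three openers, with eyes at about (240,229), (276,230) and (314,219). It also shows the rack rail from (200,155) to (340,175), the driver at (408,212), and the bottles on the turntable at left.

```bash
cat > h.py <<'E'
import numpy as np,cv2
def ray(f,u,v,z):
    P=f["pose"];d=P[:3,:3]@np.array([(u-f["cx"])/f["fx"],(v-f["cy"])/f["fy"],1]);o=P[:3,3]
    return o+d*(z-o[2])/d[2]
def tri(fs,uvs):
    A=np.zeros((3,3));b=np.zeros(3)
    for f,(u,v) in zip(fs,uvs):
        P=f["pose"];d=P[:3,:3]@np.array([(u-f["cx"])/f["fx"],(v-f["cy"])/f["fy"],1]);d/=np.linalg.norm(d)
        M=np.eye(3)-np.outer(d,d);A+=M;b+=M@P[:3,3]
    return np.linalg.solve(A,b)
def proj(f,p):
    P=np.linalg.inv(f["pose"]);c=P[:3,:3]@np.asarray(p)+P[:3,3]
    return f["fx"]*c[0]/c[2]+f["cx"],f["fy"]*c[1]/c[2]+f["cy"]
def crop(im,x0,y0,w,h,k,name):
    c=cv2.resize(im[y0:y0+h,x0:x0+w],None,fx=k,fy=k,interpolation=cv2.INTER_CUBIC)
    c=cv2.convertScaleAbs(c,alpha=1.5,beta=10)
    for i in range(0,w,10):
        if (x0+i)%20==0: cv2.putText(c,str(x0+i),(i*k,10),0,.35,(0,255,255),1); cv2.line(c,(i*k,12),(i*k,18),(0,255,255),1)
    for j in range(0,h,10):
        if (y0+j)%20==0: cv2.putText(c,str(y0+j),(0,j*k+4),0,.35,(0,255,255),1); cv2.line(c,(24,j*k),(30,j*k),(0,255,255),1)
    cv2.imwrite(name,c)
E
python3 - <<'E'
from h import *
t=np.load("top0.npz");s=np.load("scene0.npz")
crop(t["img"],190,140,160,140,4,"pics/c1.png")
a=t["img"][180:250,375:445];b=s["img"][165:265,150:250]
crop(a,0,0,70,70,8,"pics/a.png");crop(b,0,0,100,100,5,"pics/b.png")
A=cv2.imread("pics/a.png")[:500,:300*2];B=cv2.imread("pics/b.png")
h=500;A=cv2.resize(A,(400,400));B=cv2.resize(B,(400,400));cv2.imwrite("pics/c2.png",np.hstack([A,B]))
crop(s["img"],220,180,150,100,5,"pics/c3.png")
E
```

```text
(no output)
```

View pics/c1.png

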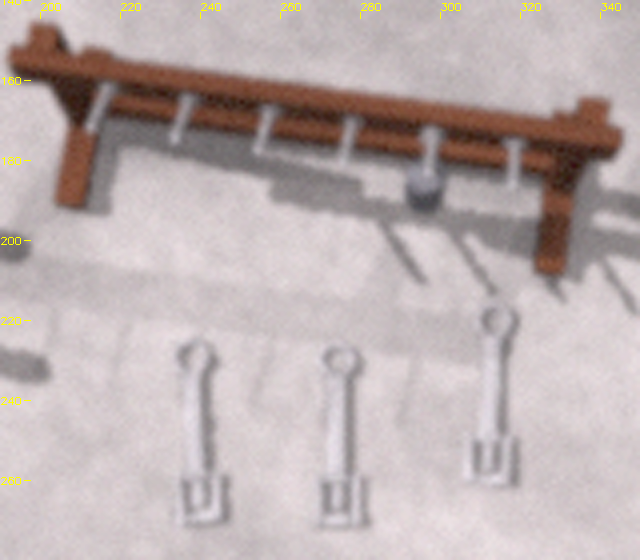

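View pics/c2.png

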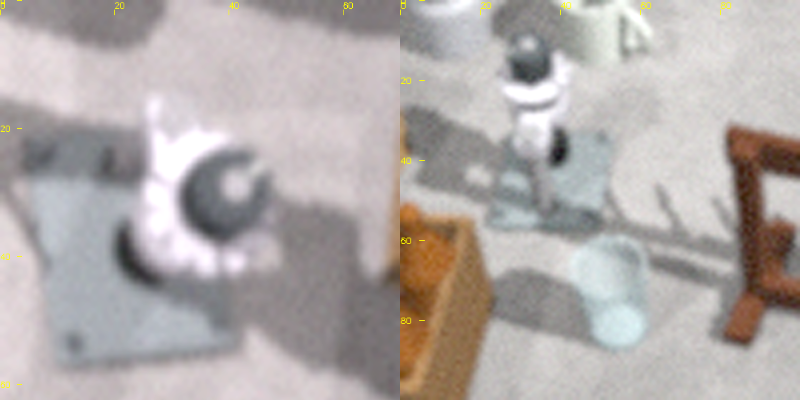

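View pics/c3.png

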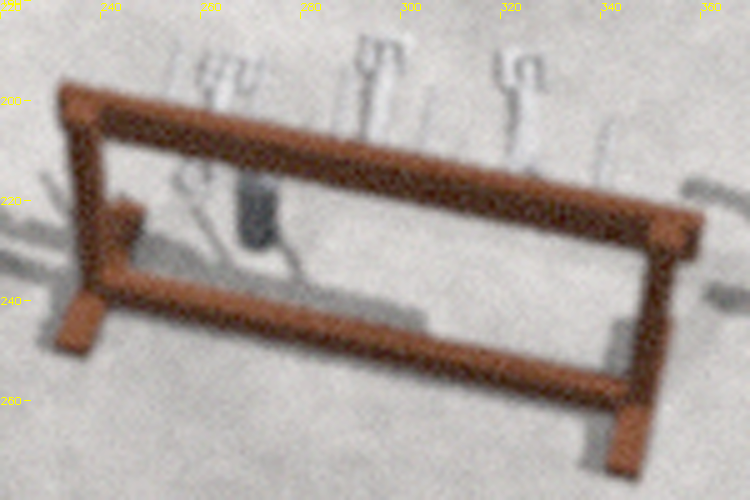

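Viewed 5 of 16. The crops give these top-view positions:

| Item | Pixel positions |
|---|---|
| Opener eyes | (239,229), (275,230), (314,220) |
| Opener head ends | (240.7,265), (275.7,265), (313,256) |
| Peg tips, peg5 to peg0 | (213,172), (234,175), (255,177), (276,178), (297,–), (318,186) |

Peg1 carries the brush. The driver's sleeve is dark with a light index towards the upper right, but it is over-exposed in this crop.

```bash
python3 - <<'E'
from h import *
t=np.load("top0.npz");s=np.load("scene0.npz")
def cloud(f):
    v,u=np.mgrid[:420,:560];d=f["depth"];c=np.stack([(u-f["cx"])/f["fx"]*d,(v-f["cy"])/f["fy"]*d,d],-1)
    return c@f["pose"][:3,:3].T+f["pose"][:3,3]
px=lambda c:(c[0]+.5)/4-.5
for n,e,hd in (("A",(196,356),(203,500)),("B",(341,361),(343,500)),("C",(497,320),(492,463))):
    E=ray(t,px(e)+190,px((e[1],))+140,.007);H=ray(t,px(hd)+190,px((hd[1],))+140,.005)
    print(n,E.round(4),H.round(4),"ang",np.degrees(np.arctan2(*(E-H)[1::-1])).round(1),np.linalg.norm(E-H).round(4))
for n,f in (("top",t),("scene",s)):
    P=cloud(f);im=f["img"].astype(int)
    m=(im[...,2]>1.5*im[...,0])&(im[...,2]>1.25*im[...,1])&(P[...,2]>.165)&(P[...,2]<.225)&(abs(P[...,1])<.4)&(P[...,0]>.5)&(P[...,0]<.95)
    Q=P[m];top=Q[Q[:,2]>.211]
    print(n,m.sum(),len(top),Q.min(0).round(3),Q.max(0).round(3))
    for R in (Q,top):
        (cx,cy),wh,an=cv2.minAreaRect(R[:,:2].astype(np.float32));print("rect",cx,cy,wh,an)
        c=R[:,:2].mean(0);w,v=np.linalg.eigh(np.cov((R[:,:2]-c).T));print("pca",c.round(4),v[:,1].round(4))
    # driver sleeve top
    m2=(P[...,2]>.180)&(P[...,2]<.205)&(P[...,1]<-.3)&(P[...,1]>-.5)&(P[...,0]>.45)&(P[...,0]<.75)
    D=P[m2];print("sleeve",m2.sum(),D.mean(0).round(4) if len(D) else "",cv2.minEnclosingCircle(D[:,:2].astype(np.float32)) if len(D) else "")
    m3=(P[...,2]>.147)&(P[...,2]<.160)&(P[...,1]<-.3)&(P[...,1]>-.5)&(P[...,0]>.45)&(P[...,0]<.75)
    D=P[m3];print("flange",m3.sum(),cv2.minEnclosingCircle(D[:,:2].astype(np.float32)) if len(D) else "")
a=cv2.resize(t["img"][185:240,375:430],(400,400),interpolation=cv2.INTER_CUBIC);b=cv2.resize(s["img"][165:220,165:220],(400,400),interpolation=cv2.INTER_CUBIC)
print(a.max(),b.max())
cv2.imwrite("pics/d1.png",np.hstack([a,b]))
for p in ((.5,-.3,.2),(.5,-.4,.2)): print(proj(t,p))
E
```

```text
A [0.4933 0.1435 0.007 ] [0.3689 0.1275 0.005 ] ang 7.3 0.1254
B [0.4967 0.0165 0.007 ] [0.3763 0.0073 0.005 ] ang 4.4 0.1207
C [ 0.5415 -0.1182  0.007 ] [ 0.4159 -0.1193  0.005 ] ang 0.5 0.1256
top 1233 852 [ 0.639 -0.187  0.174] [0.71  0.282 0.224]
rect 0.6749141216278076 0.04697565734386444 (0.47220587730407715, 0.03600529208779335) 85.45343780517578
pca [0.6645 0.0457] [0.0815 0.9967]
rect 0.6748313903808594 0.04698857665061951 (0.4721957743167877, 0.03584323078393936) 85.49803924560547
pca [0.6667 0.0444] [0.081  0.9967]
sleeve 164 [ 0.5565 -0.4097  0.1919] ((0.5579127073287964, -0.41165250539779663), 0.02209760993719101)
flange 208 ((0.557659924030304, -0.4104456305503845), 0.036304619163274765)
scene 1178 512 [ 0.646 -0.187  0.165] [0.719 0.282 0.225]
rect 0.6812446117401123 0.04642215371131897 (0.47094473242759705, 0.04000157117843628) 85.40653991699219
pca [0.6785 0.0511] [0.0813 0.9967]
rect 0.6804695129394531 0.04644656181335449 (0.4709790050983429, 0.03937780484557152) 85.18949127197266
pca [0.6772 0.056 ] [0.0845 0.9964]
sleeve 93 [ 0.5639 -0.4075  0.192 ] ((0.5618097186088562, -0.41042137145996094), 0.027379509061574936)
flange 106 ((0.5608155727386475, -0.41086503863334656), 0.039593711495399475)
196 183
(np.float64(379.4489060404452), np.float64(224.6289419855171))
(np.float64(412.7333976302657), np.float64(226.62843305536254))
```

View pics/d1.png

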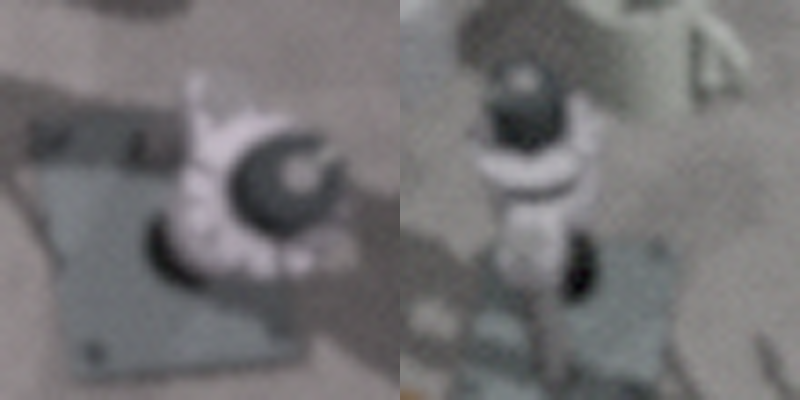

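Viewed 6 of 16. The sleeve's top is centred at about (288,184) in the left crop, with a light index line pointing up-right to about (330,155). That matches mark 1. First move: towards the right-hand opener C.

Emit:
arm_command(
  increments=[
    [60, 0, 0, 0, 0, 0, 0.103],
    [60, 0, 0, 0, 0, 0, 0.103],
    [60, 0, 0, 0, 0, 0, 0.103],
    [60, 0, 0, 0, 0, 0, 0.103],
    [60, 20, -41, 0, 0, 0, 0],
    [60, 20, -41, 0, 0, 0, 0],
    [60, 20, -41, 0, 0, 0, 0],
    [60, 20, -41, 0, 0, 0, 0],
    [60, 20, -41, 0, 0, 0, 0],
    [60, 20, -41, 0, 0, 0, 0],
    [60, 20, -41, 0, 0, 0, 0],
    [60, 20, -41, 0, 0, 0, 0],
  ],
)

```text
time: 1.3
tool_pos: [0.4129, -0.2389, 0.2312]
orientation: [1.0, 0.005, -0.0, -0.0]
contact_force: [0.9, -0.5, 0.3]
width: 0.0512
```

```bash
cat >> h.py <<'E'
from scipy.spatial.transform import Rotation as R
def go(target,yaw,tilt=0,s=None):
    """remaining translation in tool axes (mm) at the present orientation, and turn (rad) to tool-x at yaw (deg), tilted up by tilt"""
    from rig import observe
    s=s or observe();r=R.from_quat(s["orientation"]);p=np.array(s["tool_pos"])
    g=R.from_euler("z",yaw,degrees=True)*R.from_matrix(np.diag([1.,-1,-1]))*R.from_euler("y",tilt,degrees=True)
    d=np.asarray(target)-p
    print("t",round(float(s["time"]),1),"pos",p.round(4),"w",round(float(s["width"]),4),"F",np.round(s["contact_force"],1),"| now-axes",(r.inv().apply(d)*1000).round(1),"goal-axes",(g.inv().apply(d)*1000).round(1),"turn",(r.inv()*g).as_rotvec().round(3))
E
python3 - <<'E'
from h import *
from rig import grab_frame
go([.4765,-.1187,.10],.5)
f=grab_frame("top");np.savez("top1.npz",**f)
t=np.load("top0.npz")
# pegs: depth along the peg pixels
for k,u,v in ((5,213,172),(4,234,175),(3,255,177),(2,276,178),(0,318,186)):
    for w in range(v-10,v+3,3):
        seg=t["depth"][w,u-2:u+6];
        print(k,w,[round(float(x),2) for x in [ (lambda uu:(t["pose"][:3,:3]@(np.array([(uu-t["cx"])/t["fx"],(w-t["cy"])/t["fy"],1])*t["depth"][w,uu])+t["pose"][:3,3])[2])(uu) for uu in range(u-3,u+6)]])
E
```

```text
t 1.3 pos [ 0.4129 -0.2389  0.2312] w 0.0512 F [ 0.9 -0.5  0.3] | now-axes [  64.8 -119.5  131.2] goal-axes [  64.6 -119.6  131.2] turn [-0.     0.     0.001]
5 162 [0.18, 0.18, 0.18, 0.18, 0.18, 0.19, 0.21, 0.21, 0.2]
5 165 [0.09, 0.07, 0.06, 0.04, 0.22, 0.22, 0.22, 0.05, 0.05]
5 168 [0.06, 0.06, 0.05, 0.23, 0.23, 0.22, 0.03, 0.03, 0.03]
5 171 [0.02, 0.03, 0.24, 0.23, 0.23, 0.0, 0.0, -0.0, -0.0]
5 174 [0.02, 0.02, 0.02, 0.02, 0.01, -0.0, -0.0, -0.0, -0.0]
4 165 [0.04, 0.18, 0.18, 0.18, 0.19, 0.2, 0.2, 0.2, 0.19]
4 168 [0.05, 0.05, 0.05, 0.05, 0.22, 0.22, 0.21, 0.05, 0.05]
4 171 [0.0, 0.02, 0.02, 0.23, 0.23, 0.22, 0.03, 0.02, 0.03]
4 174 [0.0, -0.0, 0.24, 0.24, 0.0, 0.0, 0.0, -0.0, -0.0]
4 177 [-0.0, 0.01, 0.0, -0.0, 0.0, 0.01, -0.0, 0.0, 0.0]
3 167 [0.19, 0.19, 0.19, 0.2, 0.2, 0.2, 0.21, 0.2, 0.2]
3 170 [0.05, 0.04, 0.04, 0.05, 0.22, 0.21, 0.05, 0.04, 0.04]
3 173 [0.02, 0.03, 0.03, 0.23, 0.22, 0.21, 0.03, 0.04, 0.04]
3 176 [-0.01, 0.0, 0.24, 0.23, 0.23, -0.0, -0.0, 0.0, 0.0]
3 179 [0.0, 0.0, 0.01, -0.0, 0.0, -0.0, 0.0, 0.0, -0.0]
2 168 [0.2, 0.2, 0.21, 0.21, 0.21, 0.21, 0.21, 0.22, 0.21]
2 171 [0.04, 0.05, 0.18, 0.18, 0.21, 0.21, 0.19, 0.19, 0.18]
2 174 [0.05, 0.05, 0.05, 0.22, 0.22, 0.22, 0.05, 0.04, 0.05]
2 177 [0.0, 0.0, 0.23, 0.23, 0.23, 0.02, 0.02, 0.02, 0.03]
2 180 [0.0, -0.0, 0.24, 0.24, 0.01, -0.0, 0.0, 0.0, 0.0]
0 176 [0.18, 0.2, 0.19, 0.21, 0.2, 0.2, 0.2, 0.19, 0.19]
0 179 [0.04, 0.04, 0.21, 0.22, 0.22, 0.05, 0.05, 0.05, 0.05]
0 182 [0.02, 0.03, 0.22, 0.23, 0.22, 0.03, 0.03, 0.03, 0.04]
0 185 [0.0, -0.0, 0.23, 0.24, 0.24, -0.0, 0.0, 0.01, 0.0]
0 188 [0.0, 0.0, 0.0, -0.01, 0.0, 0.0, -0.0, 0.0, 0.0]
```

Emit:
arm_command(
  increments=[
    [60, 13, -24, 20, 0, 0, 0],
    [60, 13, -24, 20, 0, 0, 0],
    [60, 13, -24, 20, 0, 0, 0],
    [60, 13, -24, 20, 0, 0, 0],
    [60, 13, -24, 20, 0, 0, 0],
    [60, 0, 0, 45, 0, 0, 0],
    [60, 0, 0, 45, 0, 0, 0],
    [60, 0, 0, 26, 0, 0, 0],
    [60, 0, 0, 12, 0, 0, 0],
    [60, 0, 0, 0, 0, 0, 0],
    [0, 0, 0, 0, 0, 0, 0],
    [0, 0, 0, 0, 0, 0, 0],
  ],
)

```text
time: 2.55
tool_pos: [0.4774, -0.1203, 0.0047]
orientation: [1.0, 0.005, 0.001, 0.0]
contact_force: [-0.0, 0.1, 0.7]
width: 0.0226
```

```bash
python3 - <<'E'
from h import *
t=np.load("top0.npz")
go([.4765,-.1187,.003],.5)
v,u=np.mgrid[:420,:560];d=t["depth"];P=np.stack([(u-t["cx"])/t["fx"]*d,(v-t["cy"])/t["fy"]*d,d],-1)@t["pose"][:3,:3].T+t["pose"][:3,3]
a=np.radians(-4.7);C=np.array([.678,.0467,0]);Rz=np.array([[np.cos(a),-np.sin(a),0],[np.sin(a),np.cos(a),0],[0,0,1]])
Q=(P-C)@Rz
for k in range(6):
    y=(k-2.5)*.064;m=(abs(Q[...,1]-y)<.02)&(Q[...,0]<-.018)&(Q[...,0]>-.08)&(Q[...,2]>.2)&(Q[...,2]<.26)
    q=Q[m];A=np.c_[np.ones(len(q)),q[:,0]];c,*_=np.linalg.lstsq(A,q[:,2],rcond=None);cy,*_=np.linalg.lstsq(A,q[:,1]-y,rcond=None)
    print(k,len(q),"z0,slope",c.round(3),"y",cy.round(3),"ymean",(q[:,1]-y).mean().round(4),"xmin",q[:,0].min().round(4),"zmax",q[:,2].max().round(4))
    rest=C+Rz@np.array([-.0125,y,.193]);tip=C+Rz@np.array([-.0545,y,.233]);print("  rest",rest.round(4),"tip",tip.round(4),"px",np.round(proj(t,tip),1))
E
```

```text
t 2.5 pos [ 0.4774 -0.1203  0.0047] w 0.0226 F [-0.   0.1  0.7] | now-axes [-0.9 -1.6  1.7] goal-axes [-0.9 -1.6  1.7] turn [ 0.001 -0.002  0.001]
0 61 z0,slope [ 0.197 -0.572] y [-0.    -0.021] ymean 0.0003 xmin -0.067 zmax 0.2402
  rest [ 0.6524 -0.1117  0.193 ] tip [ 0.6106 -0.1083  0.233 ] px [318.4 182.6]
1 59 z0,slope [ 0.193 -0.63 ] y [0.001 0.009] ymean 0.0004 xmin -0.0689 zmax 0.2398
  rest [ 0.6577 -0.048   0.193 ] tip [ 0.6158 -0.0445  0.233 ] px [297.2 179.6]
2 60 z0,slope [ 0.197 -0.563] y [-0.002 -0.04 ] ymean -0.0009 xmin -0.0687 zmax 0.2372
  rest [0.6629 0.0158 0.193 ] tip [0.6211 0.0193 0.233 ] px [276.1 176.7]
3 62 z0,slope [ 0.196 -0.575] y [0.001 0.024] ymean 0.0003 xmin -0.0689 zmax 0.239
  rest [0.6682 0.0796 0.193 ] tip [0.6263 0.0831 0.233 ] px [255.1 173.8]
4 57 z0,slope [ 0.195 -0.611] y [-0.     0.005] ymean -0.0005 xmin -0.0689 zmax 0.2428
  rest [0.6734 0.1434 0.193 ] tip [0.6315 0.1468 0.233 ] px [234.2 170.9]
5 59 z0,slope [ 0.196 -0.581] y [0.002 0.045] ymean 0.0001 xmin -0.069 zmax 0.2388
  rest [0.6787 0.2072 0.193 ] tip [0.6368 0.2106 0.233 ] px [213.3 168. ]
```

Emit:
arm_command(
  increments=[
    [0, 0, 0, 0, 0, 0, 0],
    [0, 0, 0, 0, 0, 0, 0],
    [0, 0, 0, 0, 0, 0, 0],
    [0, 0, 0, -20, 0, 0, 0],
    [0, 0, 0, -45, 0, 0, 0],
    [0, 0, 0, -45, 0, 0, 0],
    [0, 0, 0, -45, 0, 0, 0],
    [0, 0, 0, -45, 0, 0, 0],
    [0, 0, 0, -20, 0, 0, 0],
    [0, 0, 0, 0, 0, 0, 0],
  ],
)

```text
time: 3.55
tool_pos: [0.478, -0.1204, 0.2276]
orientation: [1.0, 0.005, 0.004, 0.001]
contact_force: [0.5, -0.3, -1.6]
width: 0.0134
```

```bash
cat >> h.py <<'E'
def cloud(f):
    v,u=np.mgrid[:420,:560];d=f["depth"];return np.stack([(u-f["cx"])/f["fx"]*d,(v-f["cy"])/f["fy"]*d,d],-1)@f["pose"][:3,:3].T+f["pose"][:3,3]
E
python3 - <<'E'
from h import *
from rig import grab_frame,observe
t0=np.load("top0.npz");s0=np.load("scene0.npz")
a=np.radians(-4.7);C=np.array([.678,.0467,0]);Rz=np.array([[np.cos(a),-np.sin(a),0],[np.sin(a),np.cos(a),0],[0,0,1]])
for n,f in(("t",t0),("s",s0)):
    Q=(cloud(f)-C)@Rz;q=Q[(Q[...,2]>.208)&(Q[...,2]<.226)&(abs(Q[...,1])<.2)&(Q[...,0]>-.03)&(Q[...,0]<.03)]
    print(n,"rail top",np.percentile(q[:,0],[2,10,25,50,75,90,98]).round(4), "hist",np.histogram(q[:,0],np.arange(-.03,.031,.004))[0])
    q=Q[(Q[...,2]>.10)&(Q[...,2]<.20)&(abs(Q[...,1])<.2)&(abs(Q[...,0])<.04)]
    print("  face",np.percentile(q[:,0],[10,25,50,75,90]).round(4))
go([.47,-.11,.25],0)
t=grab_frame("top");s=grab_frame("scene");np.savez("t2.npz",**t);np.savez("s2.npz",**s)
o=observe();r=R.from_quat(o["orientation"]);P=cloud(t)
q=P[(P[...,2]>o["tool_pos"][2]-.03)&(P[...,2]<o["tool_pos"][2]+.03)&(P[...,0]>.47)&(P[...,0]<.6)&(abs(P[...,1]-o["tool_pos"][1])<.06)]
l=r.inv().apply(q-o["tool_pos"])*1000;print("ahead of tcp, tool axes",len(l),np.percentile(l,[0,5,50,95,100],axis=0).round(1).tolist())
crop(t["img"],270,150,80,100,5,"pics/e1.png")
E
```

```text
t rail top [-0.0201 -0.019  -0.0172 -0.0121 -0.0073 -0.0041 -0.0025] hist [  3   0 148 180 170 155 140  10   0   0   0   0   0   0   0]
  face [-0.0277 -0.0202 -0.0194 -0.0187 -0.0182]
s rail top [-0.0209 -0.0165 -0.0114 -0.0051 -0.0007  0.0015  0.0048] hist [  8   3  24  72  71  99 121 148  48   5   0   1   0   0   0]
  face [-0.0192 -0.0044 -0.002   0.0001  0.0019]
t 3.5 pos [ 0.478  -0.1204  0.2276] w 0.0134 F [ 0.5 -0.3 -1.6] | now-axes [ -7.7 -10.4 -22.5] goal-axes [ -8.  -10.4 -22.4] turn [ 0.002 -0.008  0.009]Traceback (most recent call last):
  File "<stdin>", line 14, in <module>
    return _quantile_unchecked(
        a, q, axis, out, overwrite_input, method, keepdims, weights)
    return _ureduce(a,
                    func=_quantile_ureduce_func,
    ...<5 lines>...
                    overwrite_input=overwrite_input,
                    method=method)
    r = func(a, **kwargs)
    result = _quantile(arr,
                       quantiles=q,
    ...<2 lines>...
                       out=out,
                       weights=wgt)
    slices_having_nans = np.isnan(arr[-1, ...])
                                  ~~~^^^^^^^^^
IndexError: index -1 is out of bounds for axis 0 with size 0
```

```bash
python3 - <<'E'
from h import *
t=np.load("t2.npz");s=np.load("s2.npz")
crop(t["img"],230,150,120,130,3,"pics/a.png");crop(s["img"],215,150,130,110,3,"pics/b.png")
a=cv2.imread("pics/a.png");b=cv2.imread("pics/b.png");b=cv2.copyMakeBorder(b,0,a.shape[0]-b.shape[0],0,0,cv2.BORDER_CONSTANT);cv2.imwrite("pics/e1.png",np.hstack([a,b]))
print(proj(t,[.478,-.12,.2276]),proj(s,[.478,-.12,.2276]),proj(s,[.478+.065,-.12,.2276]))
E
```

```text
(np.float64(320.43838885556664), np.float64(226.64174555897984)) (np.float64(259.64539170765386), np.float64(164.99277622732944)) (np.float64(255.9537957069337), np.float64(176.85776508625446))
```

View pics/e1.png

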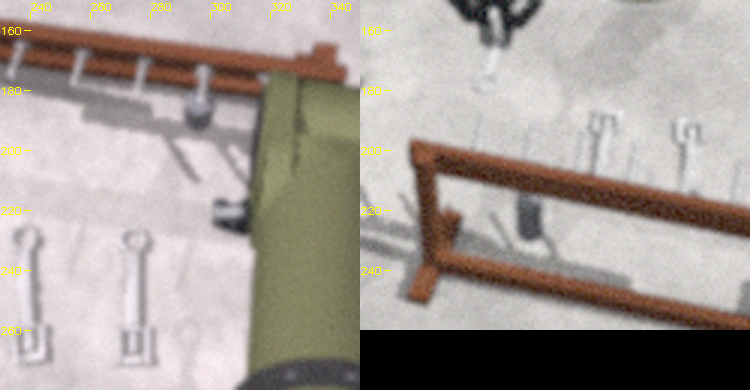

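The pictures show the opener held, with its eye at about scene pixel (256.5,176.5), where I expected it. The arm hides this area in the top view, so I'll use the scene camera for the fits. (7 of 16 viewed.)

```bash
cat >> h.py <<'E'
RC=np.array([.668,.0475,0]);RY=-4.7;RZ=R.from_euler("z",RY,degrees=True)
def pegpt(k,D):  # point on peg axis, D mm out from the rail
    return RC+RZ.apply([-.009-D*.766e-3,(k-2.5)*.064,.195+D*.643e-3])
def tcp_for(eye,off,yaw=RY,tilt=25):
    g=R.from_euler("z",yaw,degrees=True)*R.from_matrix(np.diag([1.,-1,-1]))*R.from_euler("y",tilt,degrees=True)
    return eye-g.apply(np.array(off)/1000)
E
python3 - <<'E'
from h import *
for D in (84,28): go(tcp_for(pegpt(0,D),[64,-2,0]),RY,25)
g=R.from_euler("z",RY,degrees=True)*R.from_matrix(np.diag([1.,-1,-1]))*R.from_euler("y",25,degrees=True)
print("insert vector goal axes",g.inv().apply(pegpt(0,28)-pegpt(0,84))*1000)
E
```

```text
t 3.6 pos [ 0.4761 -0.1202  0.2238] w 0.0135 F [ 0.1  0.2 -1.8] | now-axes [ 47.9 -16.5   1.9] goal-axes [ 41.1 -20.8  21.2] turn [-0.019  0.435  0.09 ]
t 3.6 pos [ 0.4761 -0.1202  0.2238] w 0.0135 F [ 0.1  0.2 -1.8] | now-axes [ 90.5 -12.6  38. ] goal-axes [ 64.7 -20.8  71.9] turn [-0.019  0.435  0.09 ]
insert vector goal axes [ 2.36593405e+01 -1.14555166e-15  5.07629638e+01]
```

Emit:
arm_command(
  increments=[
    [0, 0, 0, 0, -0.005, 0.109, 0.0225],
    [0, 0, 0, 0, -0.005, 0.109, 0.0225],
    [0, 0, 0, 0, -0.005, 0.109, 0.0225],
    [0, 0, 0, 0, -0.005, 0.109, 0.0225],
    [0, 14, -7, 7, 0, 0, 0],
    [0, 14, -7, 7, 0, 0, 0],
    [0, 13, -7, 7, 0, 0, 0],
    [0, 0, 0, 0, 0, 0, 0],
    [0, 0, 0, 0, 0, 0, 0],
    [0, 0, 0, 0, 0, 0, 0],
  ],
)

```text
time: 4.65
tool_pos: [0.5227, -0.103, 0.2206]
orientation: [0.976, -0.04, 0.215, 0.009]
contact_force: [0.9, -0.3, -0.0]
width: 0.0129
```

```bash
python3 - <<'E'
from h import *
from rig import grab_frame,observe
s=grab_frame("scene");t=grab_frame("top");go(tcp_for(pegpt(0,84),[64,-2,0]),RY,25)
o=observe();r=R.from_quat(o["orientation"]);eye=np.array(o["tool_pos"])+r.apply([.064,-.002,0])
print("eye exp",eye.round(4),"px",np.round(proj(s,eye),1),"tip px",np.round(proj(s,pegpt(0,59)),1),"rail px",np.round(proj(s,pegpt(0,0)),1))
a=cv2.resize(s["img"][165:215,235:285],(400,400),interpolation=cv2.INTER_CUBIC);b=cv2.resize(t["img"][150:220,290:360],(400,400),interpolation=cv2.INTER_CUBIC)
cv2.imwrite("pics/e2.png",np.hstack([a,b]))
P=cloud(s);q=P[(np.linalg.norm(P-eye,axis=-1)<.035)];l=r.inv().apply(q-eye)*1000
print(len(l),np.median(l,0).round(1)); print(l[:40].round(0).tolist())
E
```

```text
t 4.8 pos [ 0.5232 -0.1033  0.2212] w 0.0135 F [ 0.1 -0.6  0.1] | now-axes [ 0.9 -0.1 -0.4] goal-axes [ 0.9 -0.1 -0.4] turn [ 0.     0.001 -0.   ]
eye exp [ 0.5812 -0.106   0.2482] px [257.2 180.7] tip px [255.8 187.3] rail px [252.5 203.1]
54 [ 3.4 -2.  -3. ]
[[-31.0, 3.0, -7.0], [-32.0, -1.0, -8.0], [-24.0, 4.0, -5.0], [-20.0, -0.0, -8.0], [-21.0, -4.0, -8.0], [-22.0, -7.0, -8.0], [-33.0, -8.0, -5.0], [-19.0, 7.0, -2.0], [-13.0, 1.0, -6.0], [-11.0, -3.0, -7.0], [-12.0, -6.0, -8.0], [-26.0, -7.0, -3.0], [1.0, 16.0, -4.0], [-3.0, 13.0, -3.0], [-4.0, 10.0, -3.0], [-10.0, 8.0, -2.0], [-9.0, 4.0, -3.0], [-2.0, -2.0, -7.0], [-3.0, -5.0, -7.0], [-8.0, -8.0, -5.0], [-24.0, -8.0, 0.0], [20.0, 11.0, -8.0], [6.0, 11.0, -3.0], [-1.0, 9.0, -1.0], [-6.0, 2.0, -0.0], [-7.0, -1.0, -1.0], [-6.0, -5.0, -2.0], [-7.0, -9.0, -2.0], [6.0, -16.0, -8.0], [8.0, 13.0, 1.0], [21.0, 6.0, -5.0], [13.0, 5.0, -3.0], [23.0, -2.0, -7.0], [15.0, -3.0, -5.0], [13.0, -7.0, -5.0], [13.0, -10.0, -5.0], [7.0, -12.0, -4.0], [6.0, -16.0, -4.0], [-10.0, -16.0, 1.0], [22.0, 2.0, -2.0]]
```

View pics/e2.png

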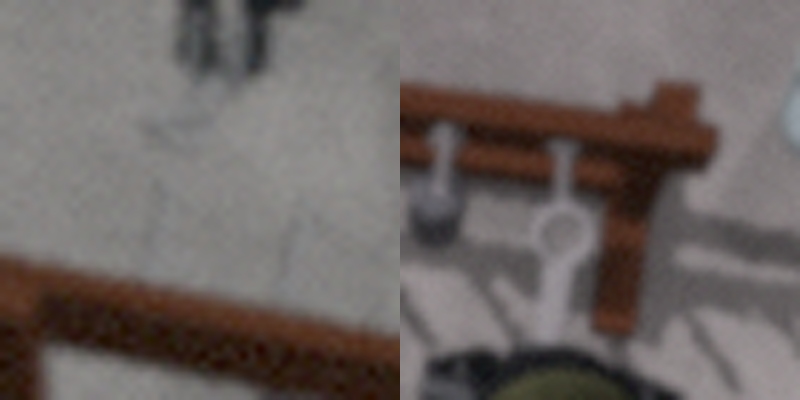

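The left crop (scene) shows the held ring faintly at (185,120). The right crop (top) shows the ring at (562,228), in line with peg0, which runs from (565,150) to (562,200). (8 of 16 viewed.)

```bash
cat >> h.py <<'E'
def ringfit(off,px=None,rad=.03):
    """ring centre seen from top camera depth, as an error against the expected offset, in tool axes mm"""
    from rig import grab_frame,observe
    t=grab_frame("top");o=observe();r=R.from_quat(o["orientation"]);eye=np.array(o["tool_pos"])+r.apply(np.array(off)/1000)
    l=r.inv().apply((cloud(t)-eye).reshape(-1,3))*1000
    m=(np.linalg.norm(l[:,:2],axis=1)<26)&(abs(l[:,2])<12)&(l[:,0]>-8);q=l[m]
    f=lambda c:np.hypot(q[:,0]-c[0],q[:,1]-c[1])-14.5
    from scipy.optimize import least_squares
    c=least_squares(f,[0,0],loss="soft_l1",f_scale=3).x
    print("ring n",len(q),"centre err",c.round(1),"x max",np.percentile(q[:,0],97).round(1),"y",np.percentile(q[:,1],[3,97]).round(1),"z med",np.median(q[:,2]).round(1),"exp px",np.round(proj(t,eye),1))
    return t,o,eye
E
python3 - <<'E'
from h import *
t,o,eye=ringfit([64,-2,0])
print("eye from px",ray(t,(562-400+.5)/5.714-.5+290,(228.5)/5.714-.5+150,eye[2]).round(4),"exp",eye.round(4))
print("tip px",np.round(proj(t,pegpt(0,59)),1),"rail",np.round(proj(t,pegpt(0,0)),1))
E
```

```text
ring n 54 centre err [1.6 1.1] x max 17.2 y [-14.5  16.6] z med -3.7 exp px [317.8 190.6]
eye from px [ 0.5847 -0.1064  0.2484] exp [ 0.5813 -0.106   0.2484]
tip px [318.  185.7] rail [318.5 175.1]
```

Emit:
arm_command(
  increments=[
    [0, 4, 0, 8, 0, 0, 0],
    [0, 4, 0, 9, 0, 0, 0],
    [0, 4, 0, 8, 0, 0, 0],
    [0, 4, 0, 9, 0, 0, 0],
    [0, 4, 0, 8, 0, 0, 0],
    [0, 3, 0, 8, 0, 0, 0],
    [0, 0, 0, 0, 0, 0, 0],
    [0, 0, 0, 0, 0, 0, 0],
  ],
)

```text
time: 5.6
tool_pos: [0.5658, -0.1061, 0.1856]
orientation: [0.976, -0.04, 0.216, 0.009]
contact_force: [-0.8, 0.2, -1.1]
width: 0.0134
```

```bash
python3 - <<'E'
from h import *
from rig import grab_frame
go(tcp_for(pegpt(0,28),[66,-1.5,0]),RY,25)
t,o,eye=ringfit([66,-1.5,0]);s=grab_frame("scene")
print("scene eye",np.round(proj(s,eye),1))
a=cv2.resize(s["img"][165:215,235:285],(400,400),interpolation=cv2.INTER_CUBIC);b=cv2.resize(t["img"][150:220,290:360],(400,400),interpolation=cv2.INTER_CUBIC)
cv2.imwrite("pics/e3.png",np.hstack([a,b]))
E
```

```text
t 5.6 pos [ 0.5658 -0.1061  0.1856] w 0.0134 F [-0.8  0.2 -1.1] | now-axes [-1.1  0.   0. ] goal-axes [-1.1  0.   0. ] turn [-0.     0.001  0.001]
ring n 79 centre err [6.2 1.5] x max 23.7 y [-14.3  16. ] z med -2.6 exp px [318.4 179.7]
scene eye [254.  195.6]
```

View pics/e3.png

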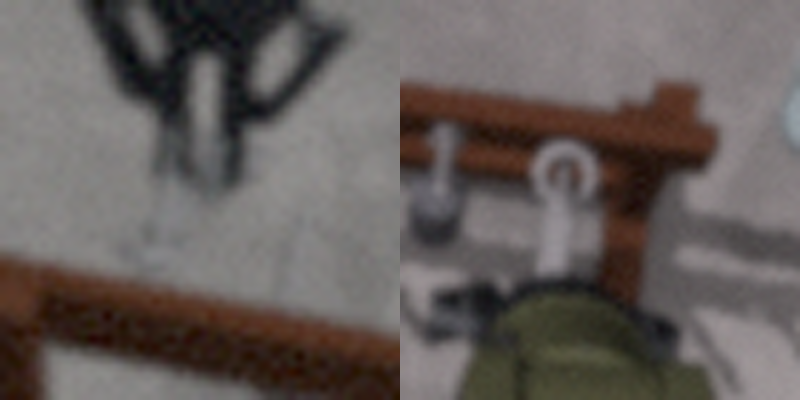

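The top crop shows the ring threaded, with peg0 visible inside it at (565,180) and low force (9 of 16 viewed). Releasing.

Emit:
arm_command(
  increments=[
    [40, 0, 0, 0, 0, 0, 0],
    [40, 0, 0, 0, 0, 0, 0],
    [40, 0, 0, 0, 0, 0, 0],
    [40, 0, 0, 0, 0, 0, 0],
    [40, 0, 0, 0, 0, 0, 0],
    [40, -10, 0, -10, 0, 0, 0],
    [40, -10, 0, -20, 0, 0, 0],
    [40, -10, 0, -30, 0, 0, 0],
    [40, -10, 0, -30, 0, 0, 0],
    [60, 0, 0, 0, 0, 0, 0],
    [60, 0, 0, 0, 0, 0, 0],
    [60, 0, 0, 0, 0, 0, 0],
  ],
)

```text
time: 6.9
tool_pos: [0.4918, -0.1004, 0.2502]
orientation: [0.976, -0.04, 0.216, 0.009]
contact_force: [0.2, -0.1, -0.8]
width: 0.0516
```

```bash
cat >> h.py <<'E'
def hung(k,f):
    """points of a hanging opener under peg k (rack frame box)"""
    Q=RZ.inv().apply((cloud(f)-RC).reshape(-1,3));Q[:,1]-=(k-2.5)*.064
    m=(abs(Q[:,1])<.025)&(Q[:,0]<-.012)&(Q[:,0]>-.07)&(Q[:,2]>.03)&(Q[:,2]<.17)
    q=Q[m];print("peg",k,"hanging pts",len(q),(np.percentile(q,[3,50,97],axis=0)*1000).round(0).tolist() if len(q) else "")
def openers(f):
    """lying openers: bright low-saturation blobs in a floor window, elongated"""
    im=cv2.cvtColor(f["img"],cv2.COLOR_BGR2HSV)
    L=f["img"].astype(np.float32).min(2);bg=cv2.medianBlur(f["img"],31).astype(np.float32).min(2)
    m=((L-bg>10)&(im[...,1]<60)).astype(np.uint8);m[:,:200]=0;m[:,345:]=0;m[:205]=0;m[300:]=0
    m=cv2.morphologyEx(m,cv2.MORPH_CLOSE,np.ones((3,3)))
    cs,_=cv2.findContours(m,0,2)
    for c in cs:
        (x,y),wh,a=cv2.minAreaRect(c)
        if max(wh)>30: 
            print("blob",round(x,1),round(y,1),np.round(wh,1),round(a,1))
            p=np.argwhere(cv2.drawContours(np.zeros(m.shape,np.uint8),[c],-1,1,-1)&m)[:,::-1].astype(float)
            d=cv2.fitLine(p.astype(np.float32),2,0,.01,.01).ravel();d=d*np.sign(-d[1]) if 0 else d
            u=d[:2]*(-1 if d[1]>0 else 1);s=(p-d[2:])@u
            A=d[2:]+u*np.percentile(s,99);B=d[2:]+u*np.percentile(s,1)
            A3,B3=ray(f,*A,.008),ray(f,*B,.005);ax=(A3-B3)/np.linalg.norm(A3-B3)
            print("   ends",A3.round(4),B3.round(4),"len",np.linalg.norm(A3-B3).round(3),"yaw",np.degrees(np.arctan2(ax[1],ax[0])).round(1),"eye",(A3-ax*.0175).round(4))
E
python3 - <<'E'
from h import *
from rig import grab_frame
t=grab_frame("top");s=grab_frame("scene");go([.43,.01,.25],4.4)
hung(0,t);hung(0,s);openers(np.load("top0.npz"));print();openers(t)
E
```

```text
t 7.0 pos [ 0.4919 -0.1001  0.2497] w 0.0515 F [-0.5 -0.1  0.9] | now-axes [ -64.  -104.7  -30. ] goal-axes [ -53.3 -114.5   -0.3] turn [ 0.034 -0.434 -0.156]
peg 0 hanging pts 73 [[-25.0, -21.0, 54.0], [-22.0, 1.0, 91.0], [-17.0, 16.0, 160.0]]
peg 0 hanging pts 71 [[-25.0, -18.0, 50.0], [-17.0, 2.0, 86.0], [-12.0, 18.0, 136.0]]

blob 288.3 274.5 [12.3 44.4] 9.0
   ends [ 0.4159 -0.045   0.008 ] [ 0.2754 -0.029   0.005 ] len 0.141 yaw -6.5 eye [ 0.3985 -0.043   0.0076]
blob 315.5 213.4 [48.8 17.4] 3.2
   ends [ 0.569  -0.0416  0.008 ] [ 0.5614 -0.2069  0.005 ] len 0.165 yaw 87.4 eye [ 0.5682 -0.0591  0.0077]
```

```bash
python3 - <<'E'
from h import *
from rig import grab_frame
t=grab_frame("top");np.savez("t3.npz",**t);crop(t["img"],190,140,180,150,4,"pics/f1.png")
E
```

```text
(no output)
```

View pics/f1.png

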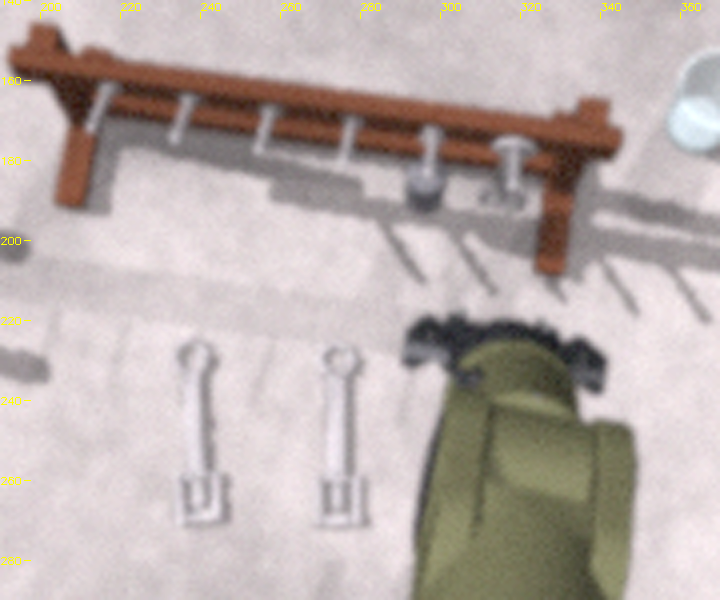

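The top view shows opener C hanging on peg0 at (318,180). Openers A (eye 239,229) and B (eye 275,230) have not moved (10 of 16 viewed). Next is B.

Emit:
arm_command(
  increments=[
    [60, 0, 0, 0, 0.007, -0.087, -0.031],
    [60, 0, 0, 0, 0.007, -0.087, -0.031],
    [60, 0, 0, 0, 0.007, -0.087, -0.031],
    [60, 0, 0, 0, 0.007, -0.087, -0.031],
    [60, 0, 0, 0, 0.007, -0.087, -0.031],
    [60, -16, -39, 20, 0, 0, 0],
    [60, -16, -39, 20, 0, 0, 0],
    [60, -17, -38, 20, 0, 0, 0],
    [60, 0, 0, 40, 0, 0, 0],
    [60, 0, 0, 40, 0, 0, 0],
    [60, 0, 0, 0, 0, 0, 0],
    [60, 0, 0, 0, 0, 0, 0],
  ],
)

```text
time: 8.25
tool_pos: [0.4341, 0.012, 0.1105]
orientation: [0.999, 0.038, -0.001, -0.0]
contact_force: [-0.3, 0.6, 0.0]
width: 0.0512
```

```bash
cat >> h.py <<'E'
def lying(f,x0,y0,x1,y1):
    """points of things 4..25 mm above the table in a world window (scene camera): PCA"""
    P=cloud(f).reshape(-1,3);m=(P[:,0]>x0)&(P[:,0]<x1)&(P[:,1]>y0)&(P[:,1]<y1)&(P[:,2]>.0045)&(P[:,2]<.03);q=P[m][:,:2]
    if len(q)<20: print("few",len(q));return
    (c,wh,a)=cv2.minAreaRect(q.astype(np.float32));cm=np.median(q,0);w,v=np.linalg.eigh(np.cov((q-cm).T));d=v[:,1]*np.sign(v[0,1]);s=(q-cm)@d;n=(q-cm)@np.array([-d[1],d[0]])
    e=cm+d*np.percentile(s,98);b=cm+d*np.percentile(s,2)
    print("lying n",len(q),"yaw",np.degrees(np.arctan2(d[1],d[0])).round(1),"front",e.round(4),"back",b.round(4),"len",np.ptp(np.percentile(s,[2,98])).round(4))
E
python3 - <<'E'
from h import *
from rig import grab_frame
s=grab_frame("scene");s0=np.load("scene0.npz")
for f in (s0,s):
    lying(f,.33,-.05,.55,.06);lying(f,.33,.08,.55,.2)
lying(s0,.36,-.2,.58,-.06)
go([.4339,.0115,.003],4.4)
E
```

```text
lying n 241 yaw 0.7 front [0.546  0.0157] back [0.3356 0.013 ] len 0.2104
lying n 232 yaw 4.1 front [0.4915 0.1477] back [0.3344 0.1364] len 0.1575
lying n 241 yaw -2.3 front [0.5453 0.0073] back [0.336  0.0158] len 0.2095
lying n 264 yaw -2.1 front [0.5309 0.139 ] back [0.3344 0.1462] len 0.1966
lying n 276 yaw -5.4 front [ 0.5753 -0.1328] back [ 0.3669 -0.1131] len 0.2094
t 8.3 pos [0.435  0.0119 0.1114] w 0.0511 F [ 0.2 -0.3  0.4] | now-axes [ -1.2   0.4 108.4] goal-axes [ -1.1   0.4 108.4] turn [-0.001 -0.001 -0.001]
```

Emit:
arm_command(
  increments=[
    [60, 0, 0, 45, 0, 0, 0],
    [60, 0, 0, 40, 0, 0, 0],
    [60, 0, 0, 16, 0, 0, 0],
    [60, 0, 0, 7, 0, 0, 0],
    [60, 0, 0, 0, 0, 0, 0],
    [0, 0, 0, 0, 0, 0, 0],
    [0, 0, 0, 0, 0, 0, 0],
    [0, 0, 0, 0, 0, 0, 0],
    [0, 0, 0, 0, 0, 0, 0],
    [0, 0, 0, 0, 0, 0, 0],
    [0, 0, 0, 0, 0, 0, 0],
  ],
)

```text
time: 9.4
tool_pos: [0.4352, 0.0119, 0.0041]
orientation: [0.999, 0.038, 0.002, -0.0]
contact_force: [-1.2, 0.2, 10.6]
width: 0.0134
```

Emit:
arm_command(
  increments=[
    [0, 0, 0, -20, 0, 0, 0],
    [0, 0, 0, -45, 0, 0, 0],
    [0, 0, 0, -45, 0, 0, 0],
    [0, 0, 0, -45, 0, 0, 0],
    [0, 0, 0, -45, 0, 0, 0],
    [0, 0, 0, -20, 0, 0, 0],
    [0, 0, 0, 0, 0, 0, 0],
    [0, 0, 0, 0, 0, 0, 0],
  ],
)

```text
time: 10.2
tool_pos: [0.4338, 0.0114, 0.2229]
orientation: [0.999, 0.038, 0.001, -0.0]
contact_force: [-0.6, -0.2, -1.4]
width: 0.0132
```

```bash
python3 - <<'E'
from h import *
for D in (84,28): go(tcp_for(pegpt(3,D),[66,-1,0]),RY,25)
E
```

```text
t 10.2 pos [0.4338 0.0114 0.2229] w 0.0132 F [-0.6 -0.2 -1.4] | now-axes [109.6 -69.8   1.9] goal-axes [ 87.4 -86.1  42.7] turn [-0.034  0.434  0.155]
t 10.2 pos [0.4338 0.0114 0.2229] w 0.0132 F [-0.6 -0.2 -1.4] | now-axes [151.9 -63.1  38. ] goal-axes [111.1 -86.1  93.5] turn [-0.034  0.434  0.155]
```

Emit:
arm_command(
  increments=[
    [0, 0, 0, 0, -0.007, 0.087, 0.031],
    [0, 0, 0, 0, -0.007, 0.087, 0.031],
    [0, 0, 0, 0, -0.007, 0.087, 0.031],
    [0, 0, 0, 0, -0.007, 0.087, 0.031],
    [0, 0, 0, 0, -0.007, 0.087, 0.031],
    [0, 22, -22, 11, 0, 0, 0],
    [0, 22, -22, 11, 0, 0, 0],
    [0, 22, -21, 11, 0, 0, 0],
    [0, 21, -21, 10, 0, 0, 0],
    [0, 0, 0, 0, 0, 0, 0],
    [0, 0, 0, 0, 0, 0, 0],
    [0, 0, 0, 0, 0, 0, 0],
  ],
)

```text
time: 11.4
tool_pos: [0.5364, 0.0886, 0.219]
orientation: [0.976, -0.04, 0.215, 0.009]
contact_force: [0.2, -0.0, -0.6]
width: 0.0132
```

```bash
python3 - <<'E'
from h import *
go(tcp_for(pegpt(3,84),[66,-1,0]),RY,25)
t,o,eye=ringfit([66,-1,0])
crop(t["img"],215,140,80,75,6,"pics/g1.png");print("tip px",np.round(proj(t,pegpt(3,59)),1))
E
```

```text
t 11.4 pos [0.5364 0.0886 0.219 ] w 0.0132 F [ 0.2 -0.  -0.6] | now-axes [ 2.2 -0.8 -1.3] goal-axes [ 2.2 -0.8 -1.3] turn [0.001 0.003 0.001]
ring n 48 centre err [-1.8  0.4] x max 14.2 y [-16.   16.5] z med -3.9 exp px [253.6 182. ]
tip px [254.6 176.9]
```

View pics/g1.png

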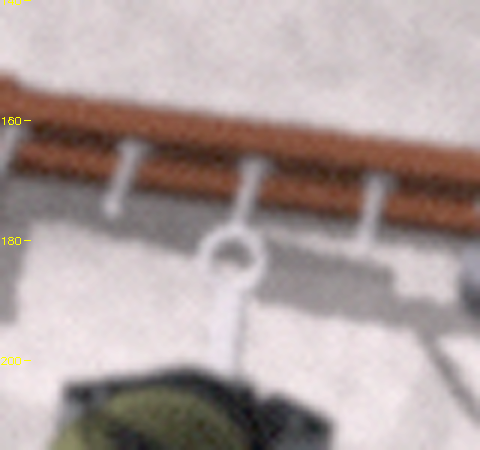

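The held ring is at (253.6,182.5), in line with peg3's tip at (254.6,177) (11 of 16 viewed).

Emit:
arm_command(
  increments=[
    [0, 5, -1, 8, 0, 0, 0],
    [0, 5, 0, 8, 0, 0, 0],
    [0, 5, 0, 8, 0, 0, 0],
    [0, 4, 0, 9, 0, 0, 0],
    [0, 4, 0, 8, 0, 0, 0],
    [0, 4, 0, 8, 0, 0, 0],
    [0, 0, 0, 0, 0, 0, 0],
    [0, 0, 0, 0, 0, 0, 0],
  ],
)

```text
time: 12.25
tool_pos: [0.5829, 0.0869, 0.1871]
orientation: [0.976, -0.04, 0.216, 0.009]
contact_force: [-0.2, 0.2, -0.7]
width: 0.0136
```

```bash
python3 - <<'E'
from h import *
go(tcp_for(pegpt(3,28),[64.5,-.5,0]),RY,25)
t,o,eye=ringfit([64.5,-.5,0]);print(np.round(proj(t,pegpt(3,28)),1))
crop(t["img"],215,140,80,75,6,"pics/g2.png")
E
```

```text
t 12.2 pos [0.5829 0.0869 0.1871] w 0.0136 F [-0.2  0.2 -0.7] | now-axes [-1.4  0.8  0.9] goal-axes [-1.4  0.8  0.9] turn [-0.     0.001  0.   ]
ring n 80 centre err [7.2 0.5] x max 23.7 y [-14.6  16. ] z med -2.7 exp px [255.9 171. ]
[256.2 171.5]
```

View pics/g2.png

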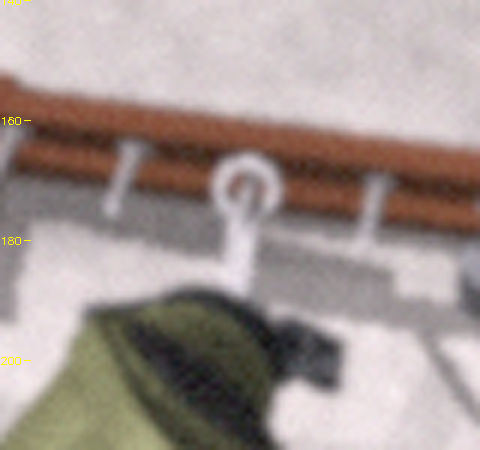

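Peg3 shows inside the ring at (247,193) in the crop (12 of 16 viewed). Releasing, then retreating.

Emit:
arm_command(
  increments=[
    [40, 0, 0, 0, 0, 0, 0],
    [40, 0, 0, 0, 0, 0, 0],
    [40, 0, 0, 0, 0, 0, 0],
    [40, 0, 0, 0, 0, 0, 0],
    [40, 0, 0, 0, 0, 0, 0],
    [40, -10, 0, -10, 0, 0, 0],
    [40, -10, 0, -20, 0, 0, 0],
    [40, -10, 0, -30, 0, 0, 0],
    [40, -10, 0, -30, 0, 0, 0],
    [60, 0, 0, 0, 0, 0, 0],
    [60, 0, 0, 0, 0, 0, 0],
    [60, 0, 0, 0, 0, 0, 0],
  ],
)

```text
time: 13.5
tool_pos: [0.5089, 0.0926, 0.2517]
orientation: [0.976, -0.04, 0.216, 0.009]
contact_force: [0.1, 0.0, -1.0]
width: 0.0508
```

```bash
python3 - <<'E'
from h import *
from rig import grab_frame
t=grab_frame("top");s=grab_frame("scene");np.savez("t4.npz",**t);np.savez("s4.npz",**s)
hung(3,t);hung(3,s);hung(0,t)
t0=np.load("top0.npz");t3=np.load("t3.npz")
# has A moved? difference in its window, both against the first picture
w=np.s_[215:275,222:258]
for f in (t3,t): print("A diff",np.abs(f["img"][w].astype(int)-t0["img"][w]).mean().round(2),np.abs(cv2.GaussianBlur(f["img"],(5,5),0)[w].astype(int)-cv2.GaussianBlur(t0["img"],(5,5),0)[w]).max())
E_=np.array([.4933+.002,.1435]);y=7.3;d=np.array([np.cos(np.radians(y)),np.sin(np.radians(y))]);g=E_-.065*d;print(g)
go([*g,.003],y)
E
```

```text
peg 3 hanging pts 79 [[-24.0, -15.0, 55.0], [-22.0, -1.0, 95.0], [-16.0, 19.0, 164.0]]
peg 3 hanging pts 85 [[-24.0, -16.0, 53.0], [-17.0, 4.0, 84.0], [-12.0, 23.0, 143.0]]
peg 0 hanging pts 72 [[-25.0, -21.0, 55.0], [-22.0, 1.0, 89.0], [-16.0, 16.0, 158.0]]
A diff 7.45 10
A diff 75.92 127
[0.43082686 0.1352408 ]
t 13.6 pos [0.509  0.0926 0.2512] w 0.0511 F [-0.1 -0.3 -0.2] | now-axes [-178.4  -36.2  190.8] goal-axes [-72.1 -52.2 248.2] turn [ 0.046 -0.433 -0.206]
```

```bash
python3 - <<'E'
from h import *
s0=np.load("scene0.npz");s4=np.load("s4.npz");t4=np.load("t4.npz")
e=proj(s0,[.495,.1435,.005]);h=proj(s0,[.353,.125,.005]);print(e,h)
c=[np.mean(x) for x in zip(e,h)];u,v=int(c[0]),int(c[1])
cv2.imwrite("pics/h1.png",np.hstack([cv2.resize(f["img"][v-32:v+28,u-30:u+30],(266,266),interpolation=cv2.INTER_CUBIC) for f in(s0,s4)]+[cv2.resize(t4["img"][205:275,205:275],(266,266))]))
E
```

```text
(np.float64(323.60087268980493), np.float64(215.2455914136847)) (np.float64(323.621879126637), np.float64(189.7322816113903))
```

View pics/h1.png

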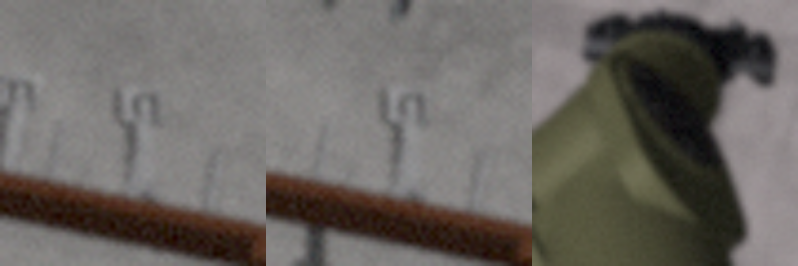

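Opener A's head is at the same place in the first and the current scene crops, so it has not moved (13 of 16 viewed).

Emit:
arm_command(
  increments=[
    [60, 0, 0, 0, 0.009, -0.087, -0.041],
    [60, 0, 0, 0, 0.009, -0.087, -0.041],
    [60, 0, 0, 0, 0.009, -0.087, -0.041],
    [60, 0, 0, 0, 0.009, -0.087, -0.041],
    [60, 0, 0, 0, 0.009, -0.087, -0.041],
    [60, -24, -17, 20, 0, 0, 0],
    [60, -24, -17, 20, 0, 0, 0],
    [60, -24, -18, 20, 0, 0, 0],
    [60, 0, 0, 40, 0, 0, 0],
    [60, 0, 0, 40, 0, 0, 0],
    [60, 0, 0, 0, 0, 0, 0],
    [60, 0, 0, 0, 0, 0, 0],
  ],
)

```text
time: 14.8
tool_pos: [0.4308, 0.1354, 0.1119]
orientation: [0.998, 0.063, -0.001, 0.0]
contact_force: [0.3, -0.6, -0.0]
width: 0.0508
```

```bash
python3 - <<'E'
from h import *
go([.4308,.1352,.003],7.3)
E
```

```text
t 14.8 pos [0.4308 0.1354 0.1119] w 0.0508 F [ 0.3 -0.6 -0. ] | now-axes [  0.3   0.2 108.9] goal-axes [  0.    0.2 108.9] turn [ 0.     0.003 -0.001]
```

Emit:
arm_command(
  increments=[
    [60, 0, 0, 45, 0, 0, 0],
    [60, 0, 0, 40, 0, 0, 0],
    [60, 0, 0, 16, 0, 0, 0],
    [60, 0, 0, 7, 0, 0, 0],
    [60, 0, 0, 0, 0, 0, 0],
    [0, 0, 0, 0, 0, 0, 0],
    [0, 0, 0, 0, 0, 0, 0],
    [0, 0, 0, 0, 0, 0, 0],
    [0, 0, 0, 0, 0, 0, 0],
    [0, 0, 0, 0, 0, 0, 0],
    [0, 0, 0, 0, 0, 0, 0],
  ],
)

```text
time: 15.9
tool_pos: [0.432, 0.1356, 0.0056]
orientation: [0.998, 0.063, 0.001, -0.0]
contact_force: [0.0, -0.7, 10.0]
width: 0.0134
```

Emit:
arm_command(
  increments=[
    [0, 0, 0, -20, 0, 0, 0],
    [0, 0, 0, -45, 0, 0, 0],
    [0, 0, 0, -45, 0, 0, 0],
    [0, 0, 0, -45, 0, 0, 0],
    [0, 0, 0, -45, 0, 0, 0],
    [0, 0, 0, -20, 0, 0, 0],
    [0, 0, 0, 0, 0, 0, 0],
    [0, 0, 0, 0, 0, 0, 0],
  ],
)

```text
time: 16.7
tool_pos: [0.4308, 0.135, 0.2243]
orientation: [0.998, 0.063, 0.0, 0.0]
contact_force: [0.0, -0.1, -1.4]
width: 0.0132
```

```bash
python3 - <<'E'
from h import *
for D in (84,28): go(tcp_for(pegpt(5,D),[65,-1,0]),RY,25)
E
```

```text
t 16.7 pos [0.4308 0.135  0.2243] w 0.0132 F [ 0.  -0.1 -1.4] | now-axes [127.8 -66.3   2.8] goal-axes [ 99.7 -91.3  49.6] turn [-0.044  0.434  0.205]
t 16.7 pos [0.4308 0.135  0.2243] w 0.0132 F [ 0.  -0.1 -1.4] | now-axes [169.7 -57.5  38.8] goal-axes [123.4 -91.3 100.3] turn [-0.044  0.434  0.205]
```

Emit:
arm_command(
  increments=[
    [0, 0, 0, 0, -0.009, 0.087, 0.041],
    [0, 0, 0, 0, -0.009, 0.087, 0.041],
    [0, 0, 0, 0, -0.009, 0.087, 0.041],
    [0, 0, 0, 0, -0.009, 0.087, 0.041],
    [0, 0, 0, 0, -0.009, 0.087, 0.041],
    [0, 25, -23, 12, 0, 0, 0],
    [0, 25, -23, 12, 0, 0, 0],
    [0, 25, -23, 12, 0, 0, 0],
    [0, 25, -22, 12, 0, 0, 0],
    [0, 0, 0, 0, 0, 0, 0],
    [0, 0, 0, 0, 0, 0, 0],
    [0, 0, 0, 0, 0, 0, 0],
  ],
)

```text
time: 17.9
tool_pos: [0.5473, 0.216, 0.2197]
orientation: [0.977, -0.037, 0.209, 0.011]
contact_force: [0.3, -0.0, -0.8]
width: 0.0132
```

```bash
python3 - <<'E'
from h import *
go(tcp_for(pegpt(5,84),[65,-1,0]),RY,25)
t,o,eye=ringfit([65,-1,0])
crop(t["img"],180,135,80,75,6,"pics/k1.png");print("tip px",np.round(proj(t,pegpt(5,59)),1))
E
```

```text
t 17.9 pos [0.5473 0.216  0.2197] w 0.0132 F [ 0.3 -0.  -0.8] | now-axes [ 2.4 -0.9 -1. ] goal-axes [ 2.4 -0.9 -0.9] turn [0.003 0.015 0.007]
ring n 41 centre err [-2.9  1. ] x max 13.0 y [-14.1  16.1] z med -2.6 exp px [210.9 176.2]
tip px [212.7 171.1]
```

Emit:
arm_command(
  increments=[
    [0, 5, -1, 8, 0, 0.008, 0],
    [0, 5, -1, 8, 0, 0.007, 0],
    [0, 5, 0, 8, 0, 0, 0],
    [0, 4, 0, 9, 0, 0, 0],
    [0, 4, 0, 8, 0, 0, 0],
    [0, 4, 0, 8, 0, 0, 0],
    [0, 0, 0, 0, 0, 0, 0],
    [0, 0, 0, 0, 0, 0, 0],
  ],
)

```text
time: 18.75
tool_pos: [0.5939, 0.2154, 0.1878]
orientation: [0.975, -0.037, 0.217, 0.01]
contact_force: [-0.4, 0.9, -0.6]
width: 0.0135
```

```bash
python3 - <<'E'
from h import *
go(tcp_for(pegpt(5,28),[62.5,0,0]),RY,25)
t,o,eye=ringfit([62.5,0,0]);print(np.round(proj(t,pegpt(5,28)),1))
crop(t["img"],180,135,80,75,6,"pics/k2.png")
E
```

```text
t 18.8 pos [0.5939 0.2154 0.1878] w 0.0135 F [-0.4  0.9 -0.6] | now-axes [-0.   1.3  1.3] goal-axes [-0.   1.3  1.3] turn [ 0.001 -0.002  0.006]
ring n 73 centre err [ 6.9 -0.2] x max 24.0 y [-14.9  16.2] z med -2.0 exp px [214.4 165.8]
[215.1 165.8]
```

View pics/k2.png

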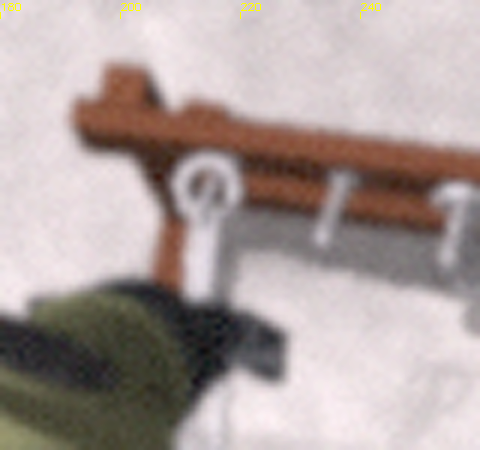

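Peg5 shows inside the ring at (208,190) in the crop, and the opener on peg3 is visible at right (14 of 16 viewed). Releasing.

Emit:
arm_command(
  increments=[
    [40, 0, 0, 0, 0, 0, 0],
    [40, 0, 0, 0, 0, 0, 0],
    [40, 0, 0, 0, 0, 0, 0],
    [40, 0, 0, 0, 0, 0, 0],
    [40, 0, 0, 0, 0, 0, 0],
    [40, -10, 0, -10, 0, 0, 0],
    [40, -10, 0, -20, 0, 0, 0],
    [40, -10, 0, -30, 0, 0, 0],
    [40, -10, 0, -40, 0, 0, 0],
    [80, 0, 0, -40, 0, 0, 0],
    [80, 0, 0, 0, 0, 0, 0],
    [80, 0, 0, 0, 0, 0, 0],
  ],
)

```text
time: 20.0
tool_pos: [0.498, 0.2234, 0.2991]
orientation: [0.975, -0.037, 0.219, 0.01]
contact_force: [-0.5, -0.1, -1.2]
width: 0.0687
```

```bash
python3 - <<'E'
from h import *
from rig import grab_frame,observe
t=grab_frame("top");s=grab_frame("scene")
for k in(0,3,5): hung(k,t)
hung(5,s)
for y in (0,-60,-45): go([.5595,-.411,.29],y)
print(np.round(observe()["qpos"],2))
# driver: base plate orientation from its colour-independent depth (z 6..30 mm) in both views, and polar profile of sleeve top / flange
C=np.array([.5595,-.411])
for n,f in(("t",t),("s",s)):
    P=cloud(f);g=f["img"].astype(float).mean(2);d=P[...,:2]-C;rr=np.hypot(*np.moveaxis(d,-1,0))
    m=(abs(P[...,2]-.192)<.006)&(rr<.03);c=P[m][:,:2];print(n,"sleeve top mean",c.mean(0).round(4),"med",np.median(c,0).round(4))
c0=np.median(cloud(t)[(abs(cloud(t)[...,2]-.192)<.006)&(np.hypot(cloud(t)[...,0]-C[0],cloud(t)[...,1]-C[1])<.03)],0)
g=t["img"].astype(np.float32).mean(2)
samp=lambda p:[float(cv2.getRectSubPix(g,(1,1),tuple(float(x) for x in proj(t,q)))[0,0]) for q in p]
for r_,z in ((.010,.192),(.015,.192),(.018,.192),(.029,.154),(.032,.154)):
    print(r_,[int(x) for x in samp([[C[0]+r_*np.cos(a),C[1]+r_*np.sin(a),z] for a in np.radians(np.arange(-180,180,10))])])
E
```

```text
peg 0 hanging pts 72 [[-24.0, -21.0, 54.0], [-22.0, 1.0, 90.0], [-16.0, 16.0, 161.0]]
peg 3 hanging pts 80 [[-24.0, -15.0, 53.0], [-22.0, -1.0, 94.0], [-16.0, 19.0, 164.0]]
peg 5 hanging pts 93 [[-24.0, -17.0, 54.0], [-21.0, -2.0, 95.0], [-16.0, 19.0, 163.0]]
peg 5 hanging pts 86 [[-23.0, -16.0, 53.0], [-17.0, 3.0, 85.0], [-13.0, 21.0, 140.0]]
t 20.1 pos [0.4981 0.2225 0.297 ] w 0.0682 F [0.  0.8 0.7] | now-axes [ 95.7 626.8  55.5] goal-axes [ 61.4 633.5   7. ] turn [ 0.021 -0.438 -0.075]
t 20.1 pos [0.4981 0.2225 0.297 ] w 0.0682 F [0.  0.8 0.7] | now-axes [ 95.7 626.8  55.5] goal-axes [579.3 263.6   7. ] turn [-0.208 -0.405  0.955]
t 20.1 pos [0.4981 0.2225 0.297 ] w 0.0682 F [0.  0.8 0.7] | now-axes [ 95.7 626.8  55.5] goal-axes [491.3 404.6   7. ] turn [-0.151 -0.421  0.697]
[-0.24  0.17 -0.49  1.94  0.55  0.81 -2.7 ]
t sleeve top mean [ 0.5574 -0.4104] med [ 0.5569 -0.4104]
s sleeve top mean [ 0.5634 -0.4076] med [ 0.5636 -0.4069]
0.01 [96, 97, 97, 98, 101, 105, 109, 108, 110, 113, 119, 127, 129, 123, 114, 103, 95, 89, 85, 84, 85, 85, 83, 80, 81, 80, 78, 79, 80, 83, 85, 87, 89, 93, 97, 96]
0.015 [75, 76, 76, 74, 75, 75, 76, 75, 75, 81, 94, 117, 134, 126, 107, 92, 92, 98, 101, 102, 101, 95, 92, 85, 78, 73, 72, 74, 76, 77, 77, 75, 76, 74, 75, 76]
0.018 [71, 73, 73, 73, 76, 77, 80, 82, 84, 88, 96, 115, 135, 133, 112, 105, 110, 120, 126, 132, 135, 133, 127, 115, 93, 80, 70, 70, 73, 71, 72, 72, 72, 69, 69, 69]
0.029 [169, 137, 144, 141, 123, 122, 105, 89, 85, 79, 76, 88, 125, 113, 89, 102, 128, 165, 186, 196, 201, 202, 203, 204, 192, 162, 178, 192, 178, 183, 180, 160, 171, 178, 172, 173]
0.032 [167, 130, 158, 155, 126, 126, 117, 100, 102, 90, 85, 87, 126, 119, 98, 122, 149, 174, 180, 192, 190, 192, 192, 196, 181, 150, 169, 185, 163, 182, 180, 154, 166, 177, 158, 166]
```

All three openers hang correctly under pegs 0, 3 and 5. The flange ticks sit at 70, 100, … 310° (world angle), so the stand's yaw is about 10°. That puts mark 1 at −50° and mark 7 at 130°. The index is at about −55°, so it is on mark 1, and the sleeve must turn 180° clockwise.

Emit:
arm_command(
  increments=[
    [90, 0, 0, 0, 0.005, -0.11, -0.019],
    [90, 0, 0, 0, 0.005, -0.11, -0.019],
    [90, 0, 0, 0, 0.005, -0.11, -0.019],
    [90, 0, 0, 0, 0.005, -0.11, -0.019],
    [90, 4, 45, 0, 0, 0, 0],
    [90, 4, 45, 0, 0, 0, 0],
    [90, 4, 45, 0, 0, 0, 0],
    [90, 4, 45, 0, 0, 0, 0],
    [90, 4, 45, 0, 0, 0, 0],
    [90, 4, 45, 0, 0, 0, 0],
    [90, 4, 45, 0, 0, 0, 0],
    [90, 4, 45, 0, 0, 0, 0],
  ],
)

```text
time: 21.3
tool_pos: [0.5303, -0.1392, 0.2961]
orientation: [1.0, -0.0, -0.002, -0.0]
contact_force: [-0.3, -0.1, 0.3]
width: 0.0769
```

Emit:
arm_command(
  increments=[
    [90, 4, 40, 0, 0, 0, 0],
    [90, 4, 40, 0, 0, 0, 0],
    [90, 4, 40, 0, 0, 0, 0],
    [90, 4, 40, 0, 0, 0, 0],
    [90, 4, 40, 0, 0, 0, 0],
    [90, 4, 40, 0, 0, 0, 0],
    [90, 4, 32, 0, 0, 0, 0],
    [90, 0, 0, 0, 0, 0, -0.145],
    [90, 0, 0, 0, 0, 0, -0.145],
    [90, 0, 0, 0, 0, 0, -0.145],
    [90, 0, 0, 0, 0, 0, -0.145],
    [90, 0, 0, 0, 0, 0, -0.145],
  ],
)

```text
time: 22.5
tool_pos: [0.5586, -0.4092, 0.2953]
orientation: [0.934, 0.357, -0.002, -0.001]
contact_force: [0.2, -0.6, -0.9]
width: 0.0767
```

```bash
python3 - <<'E'
from h import *
from rig import observe
go([.559,-.410,.25],140);print(np.round(observe()["qpos"],2))
E
```

```text
t 22.5 pos [ 0.5586 -0.4092  0.2953] w 0.0767 F [ 0.2 -0.6 -0.9] | now-axes [-0.1  1.1 45.3] goal-axes [-0.8 -0.4 45.3] turn [-0.005 -0.002 -1.712]
[ 0.86  0.62 -0.54  1.17  0.31  1.43 -0.48]
```

Emit:
arm_command(
  increments=[
    [90, 0, 0, 0, 0, 0, -0.143],
    [90, 0, 0, 0, 0, 0, -0.143],
    [90, 0, 0, 0, 0, 0, -0.143],
    [90, 0, 0, 0, 0, 0, -0.143],
    [90, 0, 0, 0, 0, 0, -0.143],
    [90, 0, 0, 0, 0, 0, -0.143],
    [90, 0, 0, 0, 0, 0, -0.143],
    [90, 0, 0, 0, 0, 0, -0.143],
    [90, 0, 0, 0, 0, 0, -0.143],
    [90, 0, 0, 0, 0, 0, -0.143],
    [90, 0, 0, 0, 0, 0, -0.143],
    [90, 0, 0, 0, 0, 0, -0.143],
  ],
)

```text
time: 23.7
tool_pos: [0.5587, -0.4093, 0.2954]
orientation: [0.34, 0.94, -0.0, -0.002]
contact_force: [-0.3, -0.9, 0.2]
width: 0.077
```

Emit:
arm_command(
  increments=[
    [90, 0, 0, 40, 0, 0, 0],
    [90, 0, 0, 40, 0, 0, 0],
    [90, 0, 0, 20, 0, 0, 0],
    [90, 0, 0, 0, 0, 0, 0],
  ],
)

```text
time: 24.1
tool_pos: [0.5565, -0.4088, 0.1921]
orientation: [0.343, 0.939, 0.0, -0.005]
contact_force: [-0.4, 0.8, -0.3]
width: 0.0768
```

```bash
python3 - <<'E'
from h import *
from rig import observe
go([.559,-.410,.162],140);print(np.round(observe()["qpos"],2))
E
```

```text
t 24.1 pos [ 0.5565 -0.4088  0.1921] w 0.0768 F [-0.4  0.8 -0.3] | now-axes [-3.   0.8 30.1] goal-axes [-2.7  0.8 30.1] turn [-0.003 -0.009 -0.002]
[ 1.05  0.77 -0.92  1.35  0.61  1.33  0.99]
```

Emit:
arm_command(
  increments=[
    [90, -2, 1, 15, 0, 0, 0],
    [90, 0, 0, 15, 0, 0, 0],
    [90, 0, 0, 0, 0, 0, 0],
    [40, 0, 0, 0, 0, 0, 0],
    [20, 0, 0, 0, 0, 0, 0],
    [0, 0, 0, 0, 0, 0, 0],
    [0, 0, 0, 0, 0, 0, 0],
    [0, 0, 0, 0, 0, 0, 0],
    [0, 0, 0, 0, 0, 0, 0],
  ],
)

```text
time: 25.0
tool_pos: [0.5597, -0.412, 0.1697]
orientation: [0.344, 0.939, -0.003, -0.0]
contact_force: [-6.1, -3.5, 6.8]
width: 0.0399
```

Emit:
arm_command(
  increments=[
    [0, 0, 0, 0, 0, 0, 0.13],
    [0, 0, 0, 0, 0, 0, 0.13],
    [0, 0, 0, 0, 0, 0, 0.13],
    [0, 0, 0, 0, 0, 0, 0.13],
    [0, 0, 0, 0, 0, 0, 0.13],
    [0, 0, 0, 0, 0, 0, 0.13],
    [0, 0, 0, 0, 0, 0, 0.13],
    [0, 0, 0, 0, 0, 0, 0.13],
    [0, 0, 0, 0, 0, 0, 0.13],
    [0, 0, 0, 0, 0, 0, 0.13],
    [0, 0, 0, 0, 0, 0, 0.13],
    [0, 0, 0, 0, 0, 0, 0.13],
  ],
)

```text
time: 26.2
tool_pos: [0.5606, -0.4118, 0.1699]
orientation: [0.906, 0.423, -0.001, 0.002]
contact_force: [-1.1, -3.5, 3.7]
width: 0.0403
```

```bash
python3 - <<'E'
from h import *
from rig import observe
go([.559,-.411,.168],-40);o=observe();print(np.round(o["qpos"],2),np.round(o["wrist_torque"],2))
E
```

```text
t 26.2 pos [ 0.5606 -0.4118  0.1699] w 0.0403 F [-1.1 -3.5  3.7] | now-axes [-0.4 -1.8  1.9] goal-axes [-1.8  0.4  1.9] turn [5.000e-03 1.000e-03 1.573e+00]
[ 0.87  0.7  -0.52  1.38  0.36  1.16 -0.39] [-0.76  0.38 -0.02]
```

Emit:
arm_command(
  increments=[
    [0, 0, 0, 0, 0, 0, 0.131],
    [0, 0, 0, 0, 0, 0, 0.131],
    [0, 0, 0, 0, 0, 0, 0.131],
    [0, 0, 0, 0, 0, 0, 0.131],
    [0, 0, 0, 0, 0, 0, 0.131],
    [0, 0, 0, 0, 0, 0, 0.131],
    [0, 0, 0, 0, 0, 0, 0.131],
    [0, 0, 0, 0, 0, 0, 0.131],
    [0, 0, 0, 0, 0, 0, 0.131],
    [0, 0, 0, 0, 0, 0, 0.131],
    [0, 0, 0, 0, 0, 0, 0.131],
    [0, 0, 0, 0, 0, 0, 0.131],
  ],
)

```text
time: 27.4
tool_pos: [0.5607, -0.4128, 0.1699]
orientation: [0.94, -0.342, 0.001, 0.003]
contact_force: [-0.3, -5.7, 1.2]
width: 0.0405
```

```bash
python3 - <<'E'
from h import *
from rig import observe
go([.559,-.411,.168],-40);o=observe();print(np.round(o["qpos"],2),np.round(o["wrist_torque"],2))
E
```

```text
t 27.4 pos [ 0.5607 -0.4128  0.1699] w 0.0405 F [-0.3 -5.7  1.2] | now-axes [-2.5 -0.3  1.9] goal-axes [-2.5 -0.3  1.9] turn [ 0.004 -0.004  0.001]
[ 0.65  0.66 -0.1   1.38  0.07  1.1  -1.73] [-1.34  0.28  0.01]
```

Turned 180°. Releasing, lifting and clearing away to check the index.

Emit:
arm_command(
  increments=[
    [90, 0, 0, 0, 0, 0, 0],
    [90, 0, 0, 0, 0, 0, 0],
    [90, 0, 0, 0, 0, 0, 0],
    [90, 0, 0, 0, 0, 0, 0],
    [90, 0, 0, -25, 0, 0, 0],
    [90, 0, 0, -40, 0, 0, 0],
    [90, 0, 0, -40, 0, 0, 0],
    [90, -45, 0, -10, 0, 0, 0],
    [90, -45, 0, 0, 0, 0, 0],
    [90, -45, 0, 0, 0, 0, 0],
    [90, -45, 0, 0, 0, 0, 0],
    [90, -45, 0, 0, 0, 0, 0],
  ],
)

```text
time: 28.6
tool_pos: [0.3863, -0.2647, 0.2832]
orientation: [0.941, -0.338, -0.0, 0.0]
contact_force: [0.0, -0.1, 0.7]
width: 0.0766
```

```bash
cat > chk.py <<'E'
from h import *
from rig import grab_frame
import sys
t=grab_frame("top");s=grab_frame("scene");np.savez("tf.npz",**t);np.savez("sf.npz",**s)
go([.3,-.2,.3],-40)
C=np.array([.559,-.4105]);g=t["img"].astype(np.float32).mean(2)
samp=lambda p:[float(cv2.getRectSubPix(g,(1,1),tuple(float(x) for x in proj(t,q)))[0,0]) for q in p]
print(np.arange(-180,180,10).tolist())
for r_,z in ((.010,.192),(.015,.192),(.018,.192),(.032,.154)):
    print(r_,[int(x) for x in samp([[C[0]+r_*np.cos(a),C[1]+r_*np.sin(a),z] for a in np.radians(np.arange(-180,180,10))])])
for k in(0,3,5): hung(k,t)
a=cv2.resize(t["img"],(450,338));b=cv2.resize(t["img"][185:240,375:430],(338,338),interpolation=cv2.INTER_CUBIC);cv2.imwrite(sys.argv[1],np.hstack([a,b]))
E
python3 chk.py pics/m1.png
```

```text
t 28.7 pos [ 0.3831 -0.2623  0.2834] w 0.0767 F [0.5 0.3 0.8] | now-axes [-103.8    4.7  -16.2] goal-axes [-103.7    5.7  -16.6] turn [0.002 0.004 0.01 ]
[-180, -170, -160, -150, -140, -130, -120, -110, -100, -90, -80, -70, -60, -50, -40, -30, -20, -10, 0, 10, 20, 30, 40, 50, 60, 70, 80, 90, 100, 110, 120, 130, 140, 150, 160, 170]
0.01 [57, 57, 58, 60, 61, 62, 65, 70, 76, 80, 84, 86, 88, 87, 85, 85, 84, 81, 78, 77, 76, 74, 72, 72, 70, 68, 66, 63, 56, 52, 53, 53, 55, 56, 57, 57]
0.015 [62, 58, 58, 56, 56, 55, 55, 59, 61, 65, 70, 73, 75, 76, 79, 82, 83, 92, 93, 93, 91, 89, 88, 79, 77, 73, 68, 63, 61, 56, 50, 50, 59, 58, 60, 63]
0.018 [61, 63, 59, 57, 54, 55, 56, 61, 68, 74, 80, 83, 86, 88, 91, 97, 102, 115, 122, 122, 123, 126, 121, 109, 94, 79, 67, 64, 60, 53, 49, 49, 56, 57, 62, 60]
0.032 [72, 71, 73, 68, 69, 67, 60, 58, 60, 62, 68, 73, 75, 77, 89, 117, 144, 169, 180, 189, 188, 186, 190, 191, 175, 145, 169, 174, 160, 174, 147, 62, 34, 43, 64, 67]
peg 0 hanging pts 73 [[-24.0, -21.0, 52.0], [-22.0, 1.0, 90.0], [-16.0, 16.0, 159.0]]
peg 3 hanging pts 80 [[-24.0, -15.0, 53.0], [-22.0, -1.0, 94.0], [-16.0, 20.0, 163.0]]
peg 5 hanging pts 94 [[-24.0, -18.0, 55.0], [-21.0, -2.0, 96.0], [-16.0, 18.0, 166.0]]
```

View pics/m1.png

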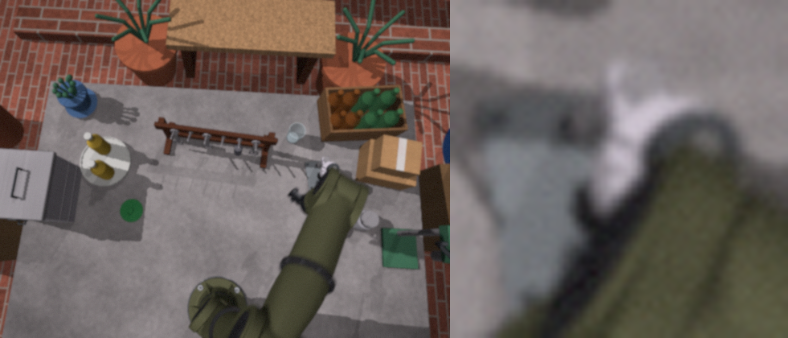

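The arm still covers the driver in this view (15 of 16 viewed), so I'm moving it clear.

Emit:
arm_command(
  increments=[
    [90, -23, -38, 0, 0, 0, 0],
    [90, -23, -38, 0, 0, 0, 0],
    [90, -23, -38, 0, 0, 0, 0],
    [90, -23, -38, 0, 0, 0, 0],
    [90, -23, -38, 0, 0, 0, 0],
    [90, -23, -38, 0, 0, 0, 0],
    [90, 0, 0, 0, 0, 0, 0],
    [90, 0, 0, 0, 0, 0, 0],
  ],
)

```text
time: 29.5
tool_pos: [0.427, -0.0015, 0.2832]
orientation: [0.942, -0.337, -0.0, 0.0]
contact_force: [-0.1, -0.3, 0.7]
width: 0.0769
```

```bash
python3 chk.py pics/m2.png; python3 - <<'E'
from h import *
# bystanders: change against the first picture, outside the arm
for n,m in (("top0","tf"),("scene0","sf")):
    a,b=[cv2.GaussianBlur(np.load(x+".npz")["img"],(5,5),0).astype(int) for x in(n,m)];f=np.load(n+".npz")
    for nm,p in (("table-bottles",(.60,.42,.1)),("lid",(.45,.36,.01)),("tumbler",(.68,-.28,.05)),("mug",(.37,-.39,.05)),("jar",(.37,-.54,.05))):
        u,v=map(int,proj(f,p));d=np.abs(a-b)[v-14:v+14,u-14:u+14].mean(-1);print(n,nm,(u,v),d.mean().round(1),d.max().round(0))
E
```

```text
t 29.6 pos [ 0.4267 -0.0034  0.283 ] w 0.0767 F [ 1.   0.9 -0.1] | now-axes [ 27.6 232.3 -16.7] goal-axes [ 29.3 232.  -17. ] turn [0.001 0.    0.007]
[-180, -170, -160, -150, -140, -130, -120, -110, -100, -90, -80, -70, -60, -50, -40, -30, -20, -10, 0, 10, 20, 30, 40, 50, 60, 70, 80, 90, 100, 110, 120, 130, 140, 150, 160, 170]
0.01 [93, 93, 94, 97, 99, 102, 106, 108, 111, 111, 113, 111, 110, 106, 103, 102, 100, 95, 91, 88, 86, 84, 82, 80, 80, 79, 78, 79, 84, 93, 107, 119, 124, 120, 107, 99]
0.015 [73, 73, 72, 72, 74, 73, 73, 74, 74, 75, 80, 80, 83, 82, 80, 85, 88, 94, 96, 93, 93, 90, 88, 82, 78, 75, 74, 75, 75, 82, 101, 123, 129, 109, 87, 76]
0.018 [65, 69, 69, 70, 73, 74, 75, 79, 81, 82, 85, 87, 88, 89, 91, 96, 105, 116, 121, 121, 126, 127, 121, 110, 91, 80, 70, 70, 68, 72, 94, 116, 117, 95, 76, 69]
0.032 [167, 134, 152, 159, 126, 124, 117, 96, 99, 86, 81, 81, 82, 81, 91, 117, 143, 169, 182, 188, 189, 186, 193, 193, 175, 145, 168, 176, 159, 178, 175, 149, 160, 172, 153, 160]
peg 0 hanging pts 73 [[-24.0, -21.0, 55.0], [-22.0, 1.0, 90.0], [-16.0, 16.0, 159.0]]
peg 3 hanging pts 79 [[-25.0, -15.0, 52.0], [-22.0, -1.0, 95.0], [-15.0, 19.0, 159.0]]
peg 5 hanging pts 91 [[-25.0, -17.0, 54.0], [-21.0, -2.0, 95.0], [-17.0, 18.0, 162.0]]
top0 table-bottles (156, 187) 7.6 12.0
top0 lid (175, 236) 6.1 10.0
top0 tumbler (363, 181) 7.4 10.0
top0 mug (394, 272) 21.8 75.0
top0 jar (440, 275) 8.2 41.0
scene0 table-bottles (394, 230) 0.8 2.0
scene0 lid (377, 213) 0.9 3.0
scene0 tumbler (209, 228) 1.4 12.0
scene0 mug (205, 169) 14.9 72.0
scene0 jar (171, 164) 7.2 45.0
```

View pics/m2.png

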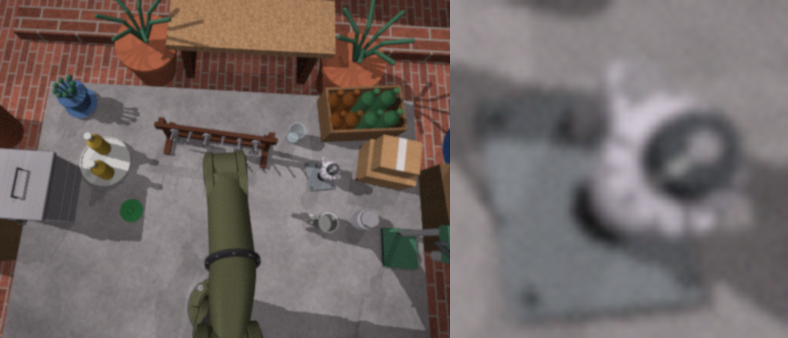

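```bash
python3 - <<'E'
from h import *
for nm,x0,x1,y0,y1,z in (("mug",.28,.46,-.48,-.29,.06),("jar",.28,.46,-.64,-.48,.07),("tumbler",.6,.76,-.36,-.2,.07),("bottles",.5,.75,.3,.5,.08),("box/driver",.5,.62,-.48,-.34,.1)):
    for n in("top0","tf","scene0","sf"):
        P=cloud(np.load(n+".npz")).reshape(-1,3);q=P[(P[:,0]>x0)&(P[:,0]<x1)&(P[:,1]>y0)&(P[:,1]<y1)&(P[:,2]>z)&(P[:,2]<.2)]
        print(nm,n,len(q),np.median(q,0).round(4) if len(q) else "")
E
```

```text
mug top0 240 [ 0.3664 -0.41    0.0777]
mug tf 237 [ 0.3672 -0.4126  0.0794]
mug scene0 205 [ 0.3739 -0.4169  0.0759]
mug sf 211 [ 0.3717 -0.4193  0.076 ]
jar top0 502 [ 0.3807 -0.5757  0.0994]
jar tf 510 [ 0.3804 -0.5757  0.0991]
jar scene0 247 [ 0.3939 -0.5749  0.0979]
jar sf 257 [ 0.3965 -0.5745  0.0977]
tumbler top0 147 [ 0.7254 -0.2903  0.0943]
tumbler tf 144 [ 0.7233 -0.2935  0.0953]
tumbler scene0 166 [ 0.7164 -0.2916  0.0907]
tumbler sf 155 [ 0.7159 -0.2928  0.0902]
bottles top0 202 [0.5175 0.4869 0.1416]
bottles tf 202 [0.5176 0.4868 0.1413]
bottles scene0 122 [0.5346 0.4911 0.131 ]
bottles sf 113 [0.5334 0.4907 0.1326]
box/driver top0 533 [ 0.5547 -0.4008  0.1549]
box/driver tf 538 [ 0.5549 -0.4006  0.1554]
box/driver scene0 388 [ 0.5753 -0.4007  0.1547]
box/driver sf 380 [ 0.5752 -0.4007  0.155 ]
```

```bash
python3 -c "
from rig import job_done
print(job_done())"
```

```text
the job is handed in; nothing more can be done
None
```

I hung the three openers that were on the table by their round eyes, one each on peg0, peg3 and peg5. I then turned the driver's sleeve 180° clockwise from mark 1 to mark 7, let go and moved the arm clear. The job is handed in, at about 30 s of robot time.

- **Openers:** the top camera's depth points show all three hanging straight down against the rail. No opener is left on the table.
- **Sleeve:** the index reads about 135° (world angle). The tick for mark 7 is at 130° and its neighbours are at 100° and 160°. The few degrees of difference are within the error of estimating the sleeve's centre; the starting reading at mark 1 was off by about the same amount.
- **Other things:** the bottles, tumbler, mug and jar are where they were, to within about 3 mm of measurement noise, and the lid's image patch is unchanged. Image brightness around the mug and jar did change. Their measured positions agree with the first pictures, so I put that down to the arm's shadow at the start.
- **Failed check:** my automatic blob and height searches for lying openers gave nonsense. I went by the viewed pictures instead for whether an opener had been knocked aside, and none had.

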